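# Line up can capacitors by size and stack the emptied trays

## Task

Take the four can capacitors out of the two part-used trays and stand them upright, never tipping one over, each centred on one of the four ring marks of the wooden strip, in order of size: the biggest next to the black terminal block, the smallest at the other end. Then stack one emptied tray squarely on top of the other on the bench, lined up the same way. Leave the bottle and the pliers where they are.

Things in the scene. Friction and masses are not known exactly. Their poses are not given: they have to be found in the camera images.
- can_s: Smallest of four can capacitors: plain upright aluminium cylinder, 25 mm diameter, 38 mm tall, about 30 g, black ring at the foot and a scored cross on top; at the start it stands in one cell of one of the trays. Origin at the centre of its underside, z up
- can_m: Second smallest of four can capacitors: plain upright aluminium cylinder, 30 mm diameter, 46 mm tall, about 50 g, black ring at the foot and a scored cross on top; at the start it stands in one cell of one of the trays. Origin at the centre of its underside, z up
- can_l: Second biggest of four can capacitors: plain upright aluminium cylinder, 35 mm diameter, 54 mm tall, about 80 g, black ring at the foot and a scored cross on top; at the start it stands in one cell of one of the trays. Origin at the centre of its underside, z up
- can_xl: Biggest of four can capacitors: plain upright aluminium cylinder, 40 mm diameter, 64 mm tall, about 120 g, black ring at the foot and a scored cross on top; at the start it stands in one cell of one of the trays. Origin at the centre of its underside, z up
- tray_a: First of two identical dark grey trays, 68 mm wide (own x), 196 long (own y), 16 high, about 120 g, walls and floor 4 mm; full-height cross walls make three cells 60 by 60 mm at own y = -64, 0, +64 mm; two hold a capacitor at the start. Empty, it can be gripped across its width from above. Trays do not nest: the upper rests on the lower's walls, 16 mm higher. Origin: centre of underside, z up
- tray_b: Second of two identical dark grey trays, 68 mm wide (own x), 196 long (own y), 16 high, about 120 g, walls and floor 4 mm; full-height cross walls make three cells 60 by 60 mm at own y = -64, 0, +64 mm; two hold a capacitor at the start. Empty, it can be gripped across its width from above. Trays do not nest: the upper rests on the lower's walls, 16 mm higher. Origin: centre of underside, z up
- strip: Fixed brown wooden strip on the bench, 76 mm wide (own x), 390 long (own y), 5 thick, with four flat ring marks 49 mm across in a row on its top (nothing raised), centred at own x = 0, y = -105, -35, +35, +105 mm. One end carries the terminal block, the other a low aluminium bar (60 by 12 by 4 mm). Origin: centre of underside; top at own z = 5 mm
- terminal_block: Black terminal block with three brass screws, 60 by 36 mm and 24 mm high, fixed on the strip at own y = +170 or -170 mm of the strip, which end differs from start to start; it marks the end for the biggest capacitor. Origin at the centre of its underside
- bottle: Bystander: white plastic bottle, 60 mm diameter, 150 mm tall, loose. Origin at the centre of its underside
- pliers: Bystander: loose pliers with red handles lying on the bench, about 140 mm long (own x, jaws to +x), 66 mm wide, 15 mm high. Origin on the bench under the pivot
There are look-alikes about, which are no part of the job. What is shaped like the can_m but purple is not meant.

How it is judged:
By the outcome, as a careful person would: the job done as asked, in the order asked, and still so for the second after the job is handed in, with the robot touching nothing.
It also fails if it takes over 110 s, if anything falls off the work surface, if the arm or the gripper's body presses on something with over 40 N, if the wrist force passes 120 N, or if a joint passes its speed limit or range.

## Robot

A 6-joint arm with a two-finger parallel gripper is mounted at the origin on the work surface. World frame = base frame: x ahead of the robot, y to its left, z up, the work surface at z = 0. Lengths are in m, angles in degrees, forces in N, time in s.
With the tool pointing down it reaches from about 0.35 to 0.875 m from the base axis. Payload 4.2 kg.
Tool frame: the origin (TCP) lies between the finger pads; the fingertips stand 17 mm ahead of it and the grasp point (between the pads) lies 2 mm behind it; z points along the fingers, y is the line along which they close (so a half turn about z gives the same grasp; the last joint's range is limited). The gripper opens to 87 mm and grips with 3 to 60 N. Pads are 19 mm wide; open, the fingers measure 117 mm over their backs; the gripper's body (75 mm by 190 mm) begins 51 mm behind the grasp point.
Start: joints at [79.332, 22.042, 0.453, 0, -68.411, -14.817], TCP at [0.269, 0.564, 0.24] pointing down, gripper open.
Joint ranges: [-179.83, 179.83], [-69.29, 118.12], [-61.27, 80.66], [-181.25, 117.63], [-171.15, -9.14], [-177.46, 177.46]. Speed limits (degrees/s): [159.86, 159.86, 180, 180, 180, 180].

## Interface

Orientations are given as a 3x3 rotation matrix whose columns are the frame's x, y, z axes.
In Python, from station import r gives the robot as it stands.
- The arm moves only by the tool servo_tool, never from a script. Its argument "targets" is a list of rows, each a list of 5 numbers: the shift along the world's x, y, z in units of 30 mm (1.0 is 30 mm), then the turn about the world's z in rad, then the finger opening in mm, from 0 to 87. In form: [[x, y, z, turn, gripper], ...]. A call has exactly 5 rows; each row is the pose to reach, as a shift and turn from the pose commanded when the call began; what a row does not reach only later rows make up. A row lasts 1/12 s, in which the tool goes at most 41.7 mm and 7.16 degrees, less where a joint would pass 70% of its speed; a pose out of reach is approached as far as the arm can. A call with a gripper value outside its range is refused whole. The fingers move at their own pace and stop on an object; the grip force is fixed at half the most. Time passes only in rows, so rows that repeat a pose let the fingers close, or fill a call up. It gives the time, the measured TCP pose, the force, the opening and the grip force at its end, in the units of the state.
- r.sense(): the state, without advancing time (a new reading comes with each control period).
- r.capture(name): name is "side" or "top" or "wrist"; returns a dict with "pixels" (480x640x3 uint8, red, green, blue), "fx", "fy", "cx", "cy" (pixels), "world_from_camera" (4x4, takes a point from camera to world coordinates). Camera axes: x right, y down, z forward; pixel columns grow to the right and rows downward; lengths in m; the calibration is good to about 2 mm. A picture is of the moment at which its call begins. There is no depth.
- r.finish_job(): hands the job in; it is judged then, once.
The state is a dict: "time_s": time; "joints": joint angles; "joint_velocities": joint speeds; "effort": joint torques, N m; "tcp_pos": TCP position; "ee_rot": TCP orientation; "wrist_force": force on the tool from outside, world axes, zero at the start; "moment": the same for the moment, N m; "gripper_width": opening from 0.0 (shut) to 1.0 (fully open); "gripper_force": force on a finger pad.
Only numpy, scipy, OpenCV 4.12 (cv2) and the standard library are available. Lean on these libraries where they do the work, as an engineer would, in place of code of your own. Each camera call takes 0.05 s, during which the arm holds its last target. There are 200 camera calls.

## Working session

There is one attempt and no reset: what is moved stays moved. The work goes in short steps, Python scripts to look and compute and a tool call to move; the robot and the scene stay as the last step left them, time stands still between calls to the robot, and variables do not carry over. Pictures are saved under pics/ and viewed, at most 14 in all, crops included, and the job is handed in when it is done.

Besides the shell and the picture viewer there is one more tool, called as a command line: name --pt "numbers of a row" for each row, then --argument value for the rest. servo_tool: Moves the arm, as the interface text tells. Its arguments: {"type":"object","properties":{"targets":{"type":"array","items":{"type":"array","items":{"type":"number"}}}},"required":["targets"]}

```bash
mkdir -p pics; ls; python3 - <<'E'
from station import r
import cv2
for n in ("side","top"):
    c=r.capture(n); cv2.imwrite(f"pics/{n}0.png",c["pixels"][:,:,::-1])
    print(n,c["fx"],c["fy"],c["cx"],c["cy"],c["world_from_camera"].round(4).tolist() if hasattr(c["world_from_camera"],'round') else c["world_from_camera"])
s=r.sense();print(s)
E
```

```text
pics
side 589.9044193725786 589.9044193725786 315.1525661870149 242.25275093085884 [[0.7617, -0.298, 0.5753, -0.2627], [-0.6478, -0.3703, 0.6658, -0.8426], [0.0146, -0.8798, -0.4751, 0.6592], [0.0, 0.0, 0.0, 1.0]]
top 591.1822090904905 591.1822090904905 315.76785896711425 227.17722412475703 [[0.0158, -0.9926, 0.1201, 0.3139], [-0.9999, -0.0158, 0.0016, -0.0098], [0.0003, -0.1201, -0.9928, 1.4338], [0.0, 0.0, 0.0, 1.0]]
{'time_s': 0.1, 'joints': array([ 7.93308767e+01,  2.20879002e+01,  3.88168905e-01, -2.17306008e-02,
       -6.84129179e+01, -1.48165190e+01]), 'joint_velocities': array([ 0.02015887, -0.06447308,  0.14033688,  0.10719401, -0.09572179,
       -0.07804377]), 'effort': array([ 4.76195728e-04, -3.91692567e+01,  1.87935555e+01,  4.23186958e+00,
        1.35103296e-02, -6.82405744e-05]), 'tcp_pos': array([0.26871105, 0.56373293, 0.23856582]), 'ee_rot': array([[ 9.02632995e-01, -4.30410468e-01, -7.10564421e-04],
       [-4.30411024e-01, -9.02631080e-01, -1.86679214e-03],
       [ 1.62109348e-04,  1.99086294e-03, -9.99998005e-01]]), 'wrist_force': array([ 0.99497698, -0.10533256,  0.03576227]), 'moment': array([0.01529211, 0.04798201, 0.00122396]), 'gripper_force': 0.0, 'gripper_width': 0.9988678949057729}
```

View pics/top0.png

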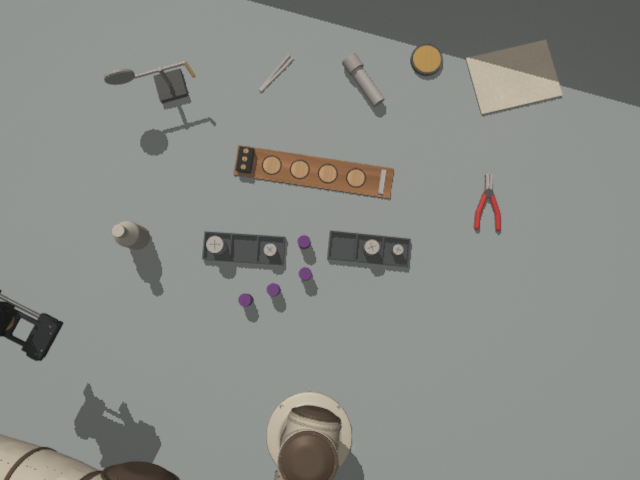

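View pics/side0.png

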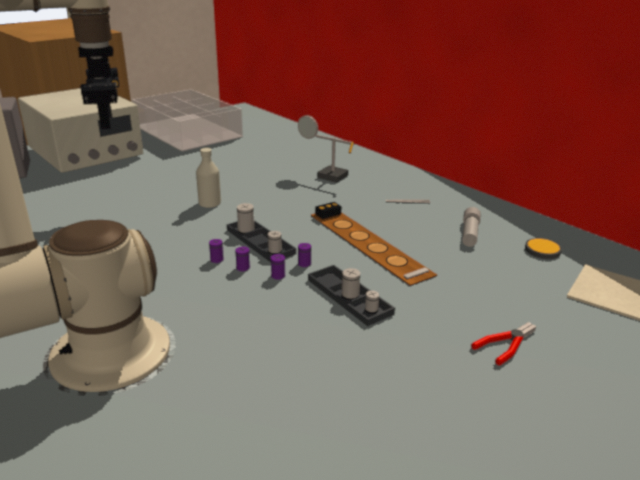

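The top picture shows the strip from (237,160) to (393,185), with the terminal block at its left end (245,160). The ring marks are at (272,165), (300,169), (328,173) and (356,178). The left tray, centred near (245,251), holds the biggest can at (215,244) and one at (270,249). The right tray, near (370,249), holds cans at (372,247) and (398,249). The purple decoys are at (304,242), (305,274), (274,290) and (246,300). The side picture agrees.

```bash
cat > h.py <<'E'
import numpy as np, cv2
from station import r
def world(c,uv,z):
    uv=np.atleast_2d(np.array(uv,float)); T=np.array(c["world_from_camera"])
    d=np.c_[(uv[:,0]-c["cx"])/c["fx"],(uv[:,1]-c["cy"])/c["fy"],np.ones(len(uv))]@T[:3,:3].T
    z=np.broadcast_to(z,len(uv)); return T[:3,3]+d*((z-T[2,3])/d[:,2])[:,None]
def pix(c,P):
    T=np.array(c["world_from_camera"]); q=(np.atleast_2d(P)-T[:3,3])@T[:3,:3]
    return np.c_[c["fx"]*q[:,0]/q[:,2]+c["cx"],c["fy"]*q[:,1]/q[:,2]+c["cy"]]
E
python3 - <<'E'
from h import *
c=r.capture("top"); im=c["pixels"]
print("rings",world(c,[(272,165),(300,169.3),(328,173.6),(356,178)],.005).round(4))
print("cans",world(c,[(215,244),(270,249.5),(372,247),(398,249.5)],[.068,.05,.058,.042]).round(4))
print("purple",world(c,[(304,242),(305.5,274),(274,290),(246,300)],.046).round(4))
print("trays",world(c,[(245,251),(370,249)],.012).round(4))
print("bottle",world(c,[(118,231)],.15).round(4))
crop=im[130:320,190:420][:,:,::-1]
cv2.imwrite("pics/top_crop.png",cv2.resize(crop,None,fx=3.4,fy=3.1,interpolation=cv2.INTER_CUBIC))
E
```

```text
rings [[ 0.6395  0.1029  0.005 ]
 [ 0.6298  0.0336  0.005 ]
 [ 0.6201 -0.0355  0.005 ]
 [ 0.6102 -0.1045  0.005 ]]
cans [[ 0.4362  0.2255  0.068 ]
 [ 0.4269  0.099   0.05  ]
 [ 0.4359 -0.1396  0.058 ]
 [ 0.4323 -0.2025  0.042 ]]
purple [[0.4462 0.0196 0.046 ]
 [0.371  0.0148 0.046 ]
 [0.3326 0.0876 0.046 ]
 [0.3084 0.1523 0.046 ]]
trays [[ 0.4254  0.1622  0.012 ]
 [ 0.435  -0.1391  0.012 ]]
bottle [[0.454  0.4243 0.15  ]]
```

View pics/top_crop.png

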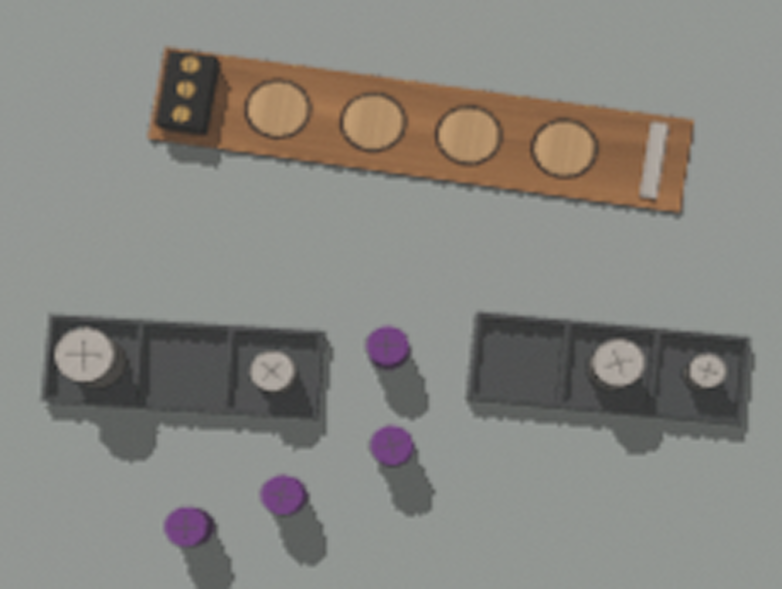

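The crop shows the same layout sharply, with the can tops clear. The order by size is: biggest in the left tray's outer cell, medium at the left tray's inner end, second biggest in the right tray's middle cell, and smallest in its outer cell. I'm moving above the left tray for a wrist view.

servo_tool --pt "0.4 -1.1 0.3 -0.11 87" --pt "0.8 -2.2 0.6 -0.22 87" --pt "1.2 -3.3 0.9 -0.33 87" --pt "1.6 -4.4 1.2 -0.44 87" --pt "2 -5.5 1.5 -0.55 87"

```text
time_s: 0.57
tcp_pos: [0.329, 0.3974, 0.2846]
ee_rot: [[0.54, -0.841, -0.0], [-0.841, -0.54, -0.001], [0.0, 0.001, -1.0]]
wrist_force: [0.2, 0.5, -0.2]
gripper_width: 0.999
gripper_force: 0.0
```

servo_tool --pt "0.4 -1.1 0.3 -0.11 87" --pt "0.8 -2.2 0.6 -0.22 87" --pt "1.2 -3.3 0.9 -0.33 87" --pt "1.6 -4.4 1.2 -0.44 87" --pt "2 -5.5 1.5 -0.55 87"

```text
time_s: 0.98
tcp_pos: [0.3889, 0.2323, 0.3299]
ee_rot: [[0.021, -1.0, -0.0], [-1.0, -0.021, 0.0], [-0.0, 0.0, -1.0]]
wrist_force: [0.7, 0.6, 0.1]
gripper_width: 0.997
gripper_force: 0.0
```

servo_tool --pt "0.7 -1.0 0.3 -0.09 87" --pt "1.4 -2.1 0.3 -0.09 87" --pt "1.4 -2.1 0.3 -0.09 87" --pt "1.4 -2.1 0.3 -0.09 87" --pt "1.4 -2.1 0.3 -0.09 87"

```text
time_s: 1.4
tcp_pos: [0.4307, 0.171, 0.3382]
ee_rot: [[-0.065, -0.998, -0.001], [-0.998, 0.065, -0.0], [0.0, 0.001, -1.0]]
wrist_force: [0.4, -0.3, 0.1]
gripper_width: 1.002
gripper_force: 0.0
```

```bash
python3 - <<'E'
from h import *
c=r.capture("wrist"); cv2.imwrite("pics/w1.png",c["pixels"][:,:,::-1]); np.save("w1.npy",c,allow_pickle=True)
s=r.sense(); print(s["time_s"],s["tcp_pos"].round(4),s["ee_rot"].round(3).tolist(),s["joints"].round(1)); print(c["fx"],np.array(c["world_from_camera"]).round(3))
E
```

```text
1.45 [0.4305 0.1715 0.3382] [[-0.063, -0.998, -0.001], [-0.998, 0.063, -0.0], [0.0, 0.001, -1.0]] [ 41.9   2.5 -10.8  -0.  -76.7 -45.5]
415.33735779960324 [[-0.998  0.062  0.019  0.425]
 [ 0.065  0.951  0.301  0.087]
 [ 0.     0.302 -0.953  0.484]
 [ 0.     0.     0.     1.   ]]
```

View pics/w1.png

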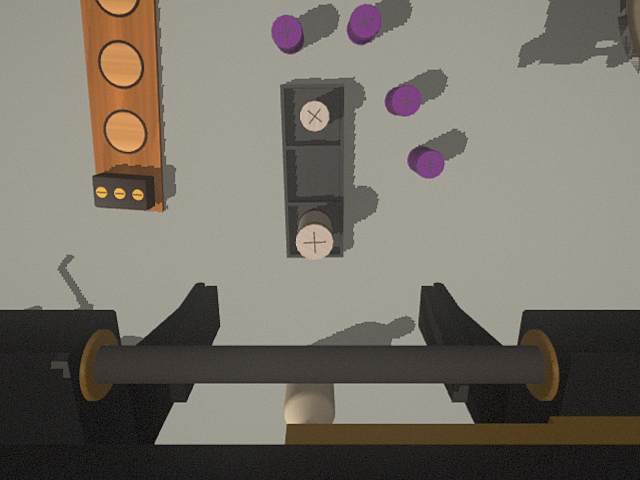

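The wrist view shows the left tray with its cans at (314,116) and (314,241), the strip with its block at (123,191), and rings at (125,131) and (121,64). The purple decoys are to the right. Next I'll fit the circles in this view and in the top view.

```bash
cat >> h.py <<'E'
def blob(c,uv,z,rad,hsv_lo,hsv_hi):
    """world centre of the coloured blob at seed uv, seen on plane z; mask limited to rad px"""
    hsv=cv2.cvtColor(c["pixels"],cv2.COLOR_RGB2HSV); m=cv2.inRange(hsv,hsv_lo,hsv_hi)
    k=np.zeros_like(m); cv2.circle(k,tuple(int(round(a)) for a in uv),int(rad),255,-1); m&=k
    m=cv2.morphologyEx(m,cv2.MORPH_CLOSE,np.ones((5,5),np.uint8))
    n,l,st,ce=cv2.connectedComponentsWithStats(m); i=1+np.argmax(st[1:,4])
    h=cv2.convexHull(cv2.findContours((l==i).astype(np.uint8),cv2.RETR_EXTERNAL,cv2.CHAIN_APPROX_NONE)[0][0])
    W=world(c,h[:,0],z)[:,:2]; A=np.c_[W,np.ones(len(W))]
    s=np.linalg.lstsq(A,(W**2).sum(1),rcond=None)[0]; p=s[:2]/2
    return np.r_[p,2e3*np.sqrt(s[2]+p@p)].round(4)
E
python3 - <<'E'
from h import *
w=np.load("w1.npy",allow_pickle=True).item(); t=r.capture("top")
def val(c,uv): 
    u,v=map(int,uv); return cv2.cvtColor(c["pixels"][v-1:v+2,u-1:u+2],cv2.COLOR_RGB2HSV).mean((0,1)).round()
for n,c,uv in [("xl w",w,(320,232)),("xl w side",w,(306,217)),("m w",w,(314,107)),("tray",w,(314,172)),("ring w",w,(125,131)),("strip w",w,(97,90)),("xl t",t,(211,241)),("ring t",t,(272,165)),("strip t",t,(286,167)),("bench",w,(220,200))]: print(n,val(c,uv))
for n,c,uv,z,R in [("xl",w,(314,241),.068,22),("xl",t,(215,244),.068,12),("m",w,(314,116),.05,18),("m",t,(270,249),.05,9),("l",t,(372,247),.058,10),("s",t,(398,249),.042,8)]:
    print(n,blob(c,uv,z,R,(0,0,150),(179,90,255)))
for c,uv,R in [(w,(125,131),24),(w,(121,64),25),(t,(272,165),12),(t,(300,169),12),(t,(328,173.5),12),(t,(356,178),12)]:
    print("ring",blob(c,uv,.005,R,(5,60,170),(25,200,255)))
E
```

```text
xl w [ 15.  50. 193.]
xl w side [16. 41. 92.]
m w [ 14.  49. 193.]
tray [16. 20. 81.]
ring w [ 15. 145. 207.]
strip w [ 13. 166. 165.]
xl t [14. 45. 47.]
ring t [ 16. 101. 181.]
strip t [ 14. 127. 160.]
bench [ 26.  21. 164.]
xl [ 0.4389  0.2281 41.9186]
xl [ 0.427   0.2287 22.1333]
m [ 0.43    0.0986 28.9624]
m [ 0.4272  0.1001 27.585 ]
l [ 0.4369 -0.1384 32.6571]
s [ 0.4334 -0.2013 22.8831]
ring [ 0.6432  0.103  52.6602]
ring [6.33100e-01 3.49000e-02 4.95439e+01]
ring [ 0.6405  0.1049 39.3618]
ring [6.32000e-01 3.70000e-02 4.08605e+01]
ring [ 6.21400e-01 -3.37000e-02  3.93761e+01]
ring [ 0.6118 -0.1031 38.9771]
```

servo_tool --pt "0.3 -1.2 0 0 87" --pt "0.6 -2.4 0 0 87" --pt "0.9 -3.6 0 0 87" --pt "1.2 -4.8 0 0 87" --pt "1.5 -6 0 0 87"

```text
time_s: 1.92
tcp_pos: [0.4759, -0.0089, 0.3386]
ee_rot: [[-0.06, -0.998, 0.0], [-0.998, 0.06, 0.0], [-0.0, -0.0, -1.0]]
wrist_force: [1.0, 0.2, -0.5]
gripper_width: 0.999
gripper_force: 0.0
```

servo_tool --pt "0.4 -1.2 0 0 87" --pt "0.8 -2.4 0 0 87" --pt "0.8 -2.4 0 0 87" --pt "0.8 -2.4 0 0 87" --pt "0.8 -2.4 0 0 87"

```text
time_s: 2.33
tcp_pos: [0.4999, -0.0798, 0.3382]
ee_rot: [[-0.063, -0.998, -0.001], [-0.998, 0.063, 0.0], [-0.0, 0.001, -1.0]]
wrist_force: [0.4, -0.4, -0.2]
gripper_width: 0.999
gripper_force: 0.0
```

```bash
python3 - <<'E'
from h import *
c=r.capture("wrist"); cv2.imwrite("pics/w2.png",c["pixels"][:,:,::-1]); np.save("w2.npy",c,allow_pickle=True)
s=r.sense(); print(s["time_s"],s["tcp_pos"].round(4))
print(pix(c,[[.437,-.139,.058],[.433,-.202,.042],[.6201,-.0355,.005],[.6102,-.1045,.005]]).round())
for n,P,z,R in [("l",(.437,-.139),.058,24),("s",(.433,-.202),.042,19)]:
    print(n,blob(c,pix(c,[[*P,z]])[0],z,R,(0,0,150),(179,90,255)))
for P in [(.6225,-.0345),(.613,-.104)]:
    print("ring",blob(c,pix(c,[[*P,.005]])[0],.005,25,(5,60,170),(25,200,255)))
E
```

```text
2.3833 [ 0.4998 -0.0794  0.3384]
[[377. 126.]
 [378.  59.]
 [220. 222.]
 [221. 164.]]
l [ 0.4399 -0.1399 34.5259]
s [ 0.4366 -0.203  25.2452]
ring [ 6.22500e-01 -3.43000e-02  6.01332e+01]
ring [ 0.6132 -0.1031 56.5235]
```

View pics/w2.png

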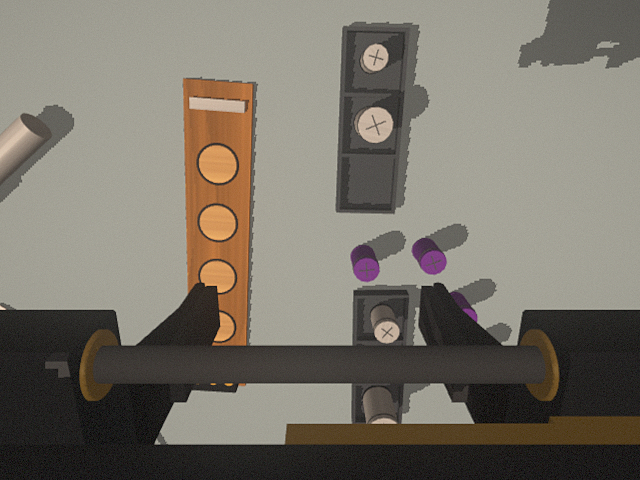

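The second wrist view shows the right tray with the small can at (375,57) and the large one at (374,125). Rings are at (217,163), (217,222) and (217,277). The ring fits leaked into the wood, so I'll refit with a tighter threshold, and fit the tray rims as well.

```bash
python3 - <<'E'
from h import *
W=[np.load(f"w{i}.npy",allow_pickle=True).item() for i in (1,2)]
def dark_ring(c,P):
    u=pix(c,[[*P,.005]])[0]; hsv=cv2.cvtColor(c["pixels"],cv2.COLOR_RGB2HSV)
    a=np.linspace(0,2*np.pi,72,endpoint=False); rr=np.arange(.020,.029,.0002)
    pts=[]
    for t in a:
        L=np.c_[P[0]+rr*np.cos(t),P[1]+rr*np.sin(t),np.full(len(rr),.005)]
        q=pix(c,L).astype(np.float32); v=cv2.remap(hsv[:,:,2].astype(np.float32),q[:,0],q[:,1],cv2.INTER_LINEAR).ravel()
        pts.append(L[np.argmin(v),:2])
    pts=np.array(pts); A=np.c_[pts,np.ones(len(pts))]; s=np.linalg.lstsq(A,(pts**2).sum(1),rcond=None)[0]
    return np.r_[s[:2]/2, 2e3*np.sqrt(s[2]+(s[:2]**2).sum()/4)]
for i,P in [(0,(.642,.103)),(0,(.633,.035)),(1,(.6225,-.0343)),(1,(.6132,-.1031))]:
    for _ in range(3):
        R=dark_ring(W[i],P); P=R[:2]
    print("ring",R.round(4))
# tray rims: outline of empty tray rim by hand-picked pixel corners
print("A corners",world(W[0],[(281,85),(343,84),(288,257),(344,257)],.016).round(4)[:,:2].tolist())
print("B corners",world(W[1],[(343,25),(411,30),(337,211),(395,212)],.016).round(4)[:,:2].tolist())
E
```

```text
ring [ 0.6433  0.1029 46.1417]
ring [6.33700e-01 3.34000e-02 4.60463e+01]
ring [ 6.23800e-01 -3.54000e-02  4.62588e+01]
ring [ 0.6142 -0.105  46.0585]
A corners [[0.4633, 0.0658], [0.3976, 0.069], [0.4728, 0.2603], [0.4056, 0.2647]]
B corners [[0.4644, -0.2383], [0.3952, -0.2293], [0.4801, -0.0435], [0.4129, -0.0381]]
```

servo_tool --pt "-0.42 -0.82 -0.8 0 87" --pt "-0.84 -1.65 -1.6 0 87" --pt "-1.26 -2.47 -2.4 0 87" --pt "-1.68 -3.3 -3.2 0 87" --pt "-2.1 -4.12 -4 0 87"

```text
time_s: 2.8
tcp_pos: [0.4366, -0.2036, 0.2181]
ee_rot: [[-0.06, -0.998, 0.002], [-0.998, 0.06, -0.0], [0.0, -0.002, -1.0]]
wrist_force: [0.4, -0.2, -1.0]
gripper_width: 0.996
gripper_force: 0.0
```

servo_tool --pt "0 0 -1.3 0 60" --pt "0 0 -2.6 0 60" --pt "0 0 -3.7 0 60" --pt "0 0 -4.3 0 60" --pt "0 0 -4.3 0 60"

```text
time_s: 3.22
tcp_pos: [0.4343, -0.2024, 0.086]
ee_rot: [[-0.062, -0.998, -0.009], [-0.998, 0.062, 0.002], [-0.001, 0.009, -1.0]]
wrist_force: [0.2, 0.6, 0.2]
gripper_width: 0.731
gripper_force: 0.0
```

```bash
python3 - <<'E'
from h import *
c=r.capture("side"); 
u=pix(c,[[.4366,-.203,.05]])[0].astype(int); print(u, r.sense()["tcp_pos"].round(4))
cv2.imwrite("pics/s1.png",cv2.resize(c["pixels"][u[1]-75:u[1]+75,u[0]-100:u[0]+100,::-1],None,fx=4,fy=4))
E
```

```text
[372 290] [ 0.4362 -0.203   0.0884]
```

View pics/s1.png

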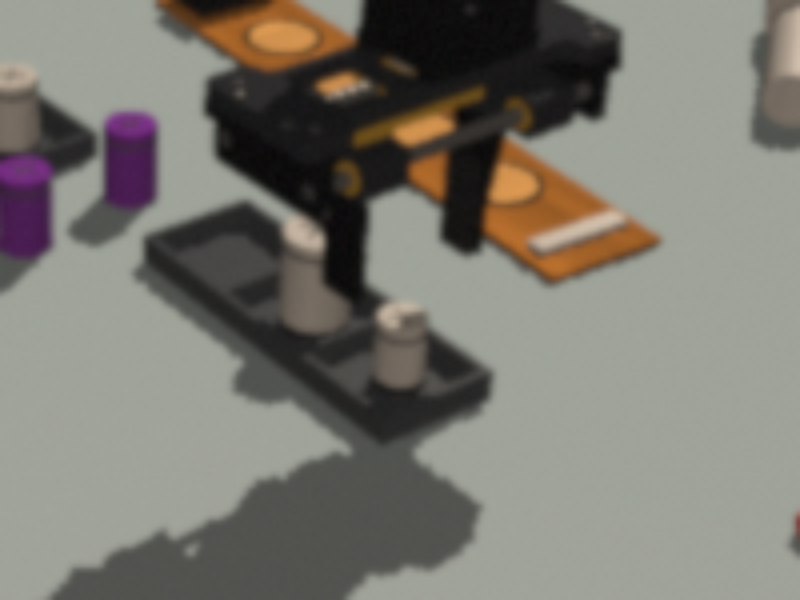

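The side crop shows the fingers straddling the small can, at about (400,310), with the neighbouring can clear. I'll descend and grip.

servo_tool --pt "0 0 -0.6 0 60" --pt "0 0 -1.1 0 60" --pt "0 0 -1.5 0 60" --pt "0 0 -1.7 0 60" --pt "0 0 -1.7 0 60"

```text
time_s: 3.68
tcp_pos: [0.4377, -0.2038, 0.0391]
ee_rot: [[-0.062, -0.998, 0.001], [-0.998, 0.062, -0.0], [0.0, -0.001, -1.0]]
wrist_force: [0.1, -0.1, -0.1]
gripper_width: 0.692
gripper_force: 0.0
```

servo_tool --pt "0 0 0 0 40" --pt "0 0 0 0 30" --pt "0 0 0 0 24" --pt "0 0 0 0 20" --pt "0 0 0 0 20"

```text
time_s: 4.1
tcp_pos: [0.4372, -0.2045, 0.0391]
ee_rot: [[-0.064, -0.998, 0.001], [-0.998, 0.064, -0.0], [0.0, -0.001, -1.0]]
wrist_force: [-0.8, -0.2, -0.8]
gripper_width: 0.391
gripper_force: 0.0
```

servo_tool --pt "0 0 0 0 20" --pt "0 0 0 0 20" --pt "0 0 0.1 0 20" --pt "0 0 0.2 0 20" --pt "0 0 0.3 0 20"

```text
time_s: 4.52
tcp_pos: [0.4369, -0.2044, 0.0478]
ee_rot: [[-0.064, -0.998, -0.0], [-0.998, 0.064, 0.0], [-0.0, 0.0, -1.0]]
wrist_force: [0.6, -0.7, -0.1]
gripper_width: 0.277
gripper_force: 30.0
```

servo_tool --pt "0 0 1 0 20" --pt "0 0 2 0 20" --pt "0 0 2.5 0 20" --pt "0 0 2.5 0 20" --pt "0 0 2.5 0 20"

```text
time_s: 4.93
tcp_pos: [0.4372, -0.2044, 0.1234]
ee_rot: [[-0.064, -0.998, 0.002], [-0.998, 0.064, 0.0], [-0.0, -0.002, -1.0]]
wrist_force: [-0.3, 0.1, -1.3]
gripper_width: 0.277
gripper_force: 30.0
```

```bash
python3 - <<'E'
from h import *
c=r.capture("wrist"); s=r.sense(); p=s["tcp_pos"]; print(s["time_s"],p.round(4),s["gripper_width"],s["gripper_force"])
print(pix(c,[p+[0,0,.005],p+[.0125,0,.005],p+[0,.0125,.005]]).round(1))
cv2.imwrite("pics/w3.png",c["pixels"][:,:,::-1]); np.save("w3.npy",c,allow_pickle=True)
E
```

```text
4.9833 [ 0.4364 -0.2042  0.1223] 0.2743391083655465 29.999898076057434
[[319.3 330.8]
 [287.1 332.6]
 [321.3 358.6]]
```

View pics/w3.png

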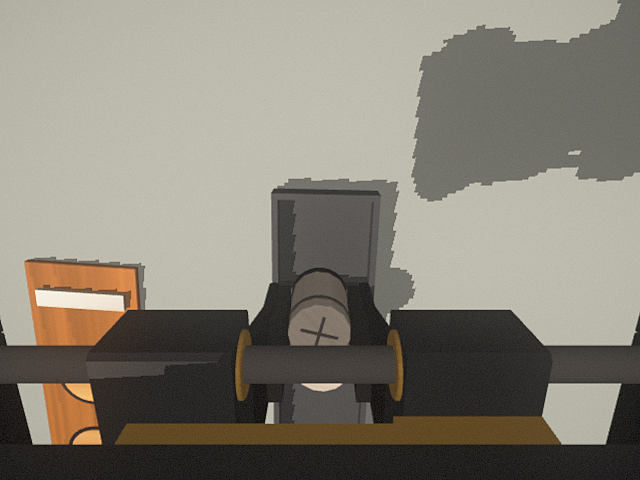

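The wrist view shows the can upright between the pads with its cross at (320,333). That matches the TCP projection (319,331) to within 1 mm, so camera and tool agree. I'm carrying it to ring 4.

servo_tool --pt "1.2 0.65 0 0 20" --pt "2.4 1.3 0 0 20" --pt "3.6 1.95 0 0 20" --pt "4.8 2.6 0 0 20" --pt "5.93 3.27 0 0 20"

```text
time_s: 5.4
tcp_pos: [0.6154, -0.1053, 0.1204]
ee_rot: [[-0.064, -0.998, -0.004], [-0.998, 0.064, -0.0], [0.0, 0.004, -1.0]]
wrist_force: [-0.2, -1.3, -0.3]
gripper_width: 0.283
gripper_force: 30.0
```

servo_tool --pt "0 0 -0.6 0 20" --pt "0 0 -1.3 0 20" --pt "0 0 -1.9 0 20" --pt "0 0 -2.2 0 20" --pt "0 0 -2.2 0 20"

```text
time_s: 5.82
tcp_pos: [0.6121, -0.1064, 0.0524]
ee_rot: [[-0.064, -0.998, -0.008], [-0.998, 0.065, -0.0], [0.001, 0.008, -1.0]]
wrist_force: [-0.1, 0.2, -0.4]
gripper_width: 0.277
gripper_force: 30.0
```

servo_tool --pt "0 0 0 0 20" --pt "0 0 0 0 20" --pt "0 0 -0.1 0 20" --pt "0 0 -0.2 0 20" --pt "0 0 -0.2 0 20"

```text
time_s: 6.23
tcp_pos: [0.6146, -0.1064, 0.0507]
ee_rot: [[-0.064, -0.998, 0.0], [-0.998, 0.064, 0.0], [-0.0, -0.0, -1.0]]
wrist_force: [-0.2, -0.2, -0.4]
gripper_width: 0.277
gripper_force: 30.0
```

servo_tool --pt "0 0 -0.1 0 20" --pt "0 0 -0.2 0 20" --pt "0 0 -0.25 0 20" --pt "0 0 -0.27 0 20" --pt "0 0 -0.27 0 20"

```text
time_s: 6.65
tcp_pos: [0.6146, -0.1063, 0.0421]
ee_rot: [[-0.064, -0.998, -0.001], [-0.998, 0.064, -0.0], [0.0, 0.001, -1.0]]
wrist_force: [-0.1, -0.2, 0.9]
gripper_width: 0.28
gripper_force: 30.0
```

servo_tool --pt "0 0 0 0 20" --pt "0 0 -0.01 0 20" --pt "0 0 -0.02 0 20" --pt "0 0 -0.03 0 20" --pt "0 0 -0.03 0 20"

```text
time_s: 7.07
tcp_pos: [0.6148, -0.1063, 0.0415]
ee_rot: [[-0.064, -0.998, -0.0], [-0.998, 0.064, -0.0], [0.0, 0.0, -1.0]]
wrist_force: [0.5, 0.0, -0.0]
gripper_width: 0.271
gripper_force: 30.0
```

servo_tool --pt "0 0 -0.01 0 20" --pt "0 0 -0.02 0 20" --pt "0 0 -0.03 0 20" --pt "0 0 -0.04 0 20" --pt "0 0 -0.05 0 20"

```text
time_s: 7.48
tcp_pos: [0.6148, -0.1063, 0.04]
ee_rot: [[-0.064, -0.998, -0.0], [-0.998, 0.064, -0.0], [0.0, 0.0, -1.0]]
wrist_force: [1.3, -0.4, -1.0]
gripper_width: 0.28
gripper_force: 30.0
```

servo_tool --pt "0 0 0 0 20" --pt "0 0 0 0 24" --pt "0 0 0 0 30" --pt "0 0 0 0 40" --pt "0 0 0 0 50"

```text
time_s: 7.9
tcp_pos: [0.6149, -0.1063, 0.0401]
ee_rot: [[-0.064, -0.998, 0.0], [-0.998, 0.064, -0.0], [-0.0, -0.0, -1.0]]
wrist_force: [0.4, 1.0, 0.3]
gripper_width: 0.414
gripper_force: 0.0
```

servo_tool --pt "0 0 0 0 60" --pt "0 0 0 0 60" --pt "0 0 0.5 0 60" --pt "0 0 1.5 0 60" --pt "0 0 2.5 0 80"

```text
time_s: 8.32
tcp_pos: [0.6138, -0.1064, 0.1146]
ee_rot: [[-0.064, -0.998, -0.004], [-0.998, 0.064, -0.0], [0.001, 0.004, -1.0]]
wrist_force: [0.5, -0.1, 0.7]
gripper_width: 0.707
gripper_force: 0.0
```

servo_tool --pt "-1.2 -0.23 0.2 0 70" --pt "-2.4 -0.46 0.3 0 70" --pt "-3.6 -0.7 0.3 0 70" --pt "-4.8 -0.93 0.2 0 70" --pt "-5.8 -1.12 0 0 70"

```text
time_s: 8.73
tcp_pos: [0.4386, -0.1402, 0.1156]
ee_rot: [[-0.064, -0.998, 0.001], [-0.998, 0.064, 0.0], [-0.0, -0.001, -1.0]]
wrist_force: [-0.2, 0.4, 0.9]
gripper_width: 0.801
gripper_force: 0.0
```

servo_tool --pt "0 0 -0.2 0 70" --pt "0 0 -0.9 0 70" --pt "0 0 -1.6 0 70" --pt "0 0 -2.2 0 70" --pt "0 0 -2.4 0 70"

```text
time_s: 9.15
tcp_pos: [0.4394, -0.1399, 0.0411]
ee_rot: [[-0.065, -0.998, -0.004], [-0.998, 0.065, 0.0], [0.0, 0.004, -1.0]]
wrist_force: [-0.5, 0.1, -0.1]
gripper_width: 0.805
gripper_force: 0.0
```

servo_tool --pt "0 0 0 0 60" --pt "0 0 0 0 50" --pt "0 0 0 0 40" --pt "0 0 0 0 30" --pt "0 0 0 0 28"

```text
time_s: 9.57
tcp_pos: [0.4414, -0.1399, 0.0439]
ee_rot: [[-0.064, -0.998, 0.002], [-0.998, 0.064, 0.0], [-0.0, -0.002, -1.0]]
wrist_force: [-0.9, 0.2, 0.0]
gripper_width: 0.51
gripper_force: 0.0
```

servo_tool --pt "0 0 0 0 28" --pt "0 0 0 0 28" --pt "0 0 0 0 28" --pt "0 0 0 0 28" --pt "0 0 0 0 28"

```text
time_s: 9.98
tcp_pos: [0.4409, -0.1399, 0.0435]
ee_rot: [[-0.064, -0.998, 0.0], [-0.998, 0.064, -0.0], [0.0, -0.0, -1.0]]
wrist_force: [-1.0, 0.3, 6.1]
gripper_width: 0.395
gripper_force: 30.0
```

servo_tool --pt "0 0 0.3 0 28" --pt "0 0 1 0 28" --pt "0 0 1.8 0 28" --pt "0.2 0.1 2.6 0 28" --pt "1 0.5 2.6 0 28"

```text
time_s: 10.4
tcp_pos: [0.4707, -0.1257, 0.1257]
ee_rot: [[-0.066, -0.998, 0.006], [-0.998, 0.066, 0.0], [-0.0, -0.006, -1.0]]
wrist_force: [1.1, -0.5, -0.4]
gripper_width: 0.392
gripper_force: 30.0
```

servo_tool --pt "1.2 0.7 0 0 28" --pt "2.4 1.4 0 0 28" --pt "3.5 2.05 0 0 28" --pt "4.5 2.6 0 0 28" --pt "5.1 2.98 0 0 28"

```text
time_s: 10.82
tcp_pos: [0.6267, -0.0338, 0.121]
ee_rot: [[-0.063, -0.998, 0.002], [-0.998, 0.063, 0.0], [-0.0, -0.002, -1.0]]
wrist_force: [0.4, -0.4, -1.2]
gripper_width: 0.396
gripper_force: 30.0
```

servo_tool --pt "0 0 -0.4 0 28" --pt "0 0 -1.1 0 28" --pt "0 0 -1.8 0 28" --pt "0 0 -2.2 0 28" --pt "0 0 -2.2 0 28"

```text
time_s: 11.23
tcp_pos: [0.6214, -0.0358, 0.0518]
ee_rot: [[-0.065, -0.998, -0.007], [-0.998, 0.065, -0.001], [0.001, 0.007, -1.0]]
wrist_force: [-0.2, -0.4, -2.1]
gripper_width: 0.393
gripper_force: 30.0
```

servo_tool --pt "0 0 0 0 28" --pt "0 0 0 0 28" --pt "0 0 0 0 28" --pt "0 0 0 0 28" --pt "0 0 0 0 28"

```text
time_s: 11.65
tcp_pos: [0.6243, -0.0355, 0.0561]
ee_rot: [[-0.064, -0.998, 0.002], [-0.998, 0.064, 0.0], [-0.0, -0.002, -1.0]]
wrist_force: [-0.6, -0.3, -0.7]
gripper_width: 0.395
gripper_force: 30.0
```

servo_tool --pt "0 0 -0.12 0 28" --pt "0 0 -0.24 0 28" --pt "0 0 -0.31 0 28" --pt "0 0 -0.35 0 28" --pt "0 0 -0.37 0 28"

```text
time_s: 12.07
tcp_pos: [0.6234, -0.0356, 0.0446]
ee_rot: [[-0.064, -0.998, -0.001], [-0.998, 0.064, -0.001], [0.001, 0.001, -1.0]]
wrist_force: [-3.5, 1.0, 8.0]
gripper_width: 0.395
gripper_force: 30.0
```

servo_tool --pt "0 0 0 0 28" --pt "0 0 -0.01 0 28" --pt "0 0 -0.02 0 28" --pt "0 0 -0.02 0 28" --pt "0 0 -0.02 0 28"

```text
time_s: 12.48
tcp_pos: [0.6234, -0.0356, 0.0446]
ee_rot: [[-0.064, -0.998, -0.001], [-0.998, 0.064, -0.0], [0.001, 0.001, -1.0]]
wrist_force: [-3.8, 1.1, 7.5]
gripper_width: 0.398
gripper_force: 30.0
```

servo_tool --pt "0 0 0.02 0 34" --pt "0 0 0.02 0 44" --pt "0 0 0.02 0 54" --pt "0 0 0.02 0 64" --pt "0 0 0.02 0 70"

```text
time_s: 12.9
tcp_pos: [0.6239, -0.0355, 0.0436]
ee_rot: [[-0.064, -0.998, -0.0], [-0.998, 0.064, 0.0], [-0.0, 0.0, -1.0]]
wrist_force: [0.7, 0.6, 0.5]
gripper_width: 0.612
gripper_force: 0.0
```

servo_tool --pt "0 0 0.3 0 70" --pt "0 0 1 0 70" --pt "0 0 2 0 70" --pt "0 0 2.6 0 70" --pt "-1 0.7 2.6 0 70"

```text
time_s: 13.32
tcp_pos: [0.6012, -0.0158, 0.1275]
ee_rot: [[-0.065, -0.998, 0.015], [-0.998, 0.065, 0.0], [-0.001, -0.015, -1.0]]
wrist_force: [2.4, 2.1, 0.6]
gripper_width: 0.798
gripper_force: 0.0
```

servo_tool --pt "-1.1 0.75 0 0 70" --pt "-2.2 1.5 0 0 70" --pt "-3.3 2.25 0 0 70" --pt "-4.4 3 0 0 70" --pt "-5.3 3.7 0 0 70"

```text
time_s: 13.73
tcp_pos: [0.4327, 0.097, 0.1225]
ee_rot: [[-0.064, -0.998, 0.0], [-0.998, 0.064, 0.0], [-0.0, -0.0, -1.0]]
wrist_force: [0.6, 1.5, 0.6]
gripper_width: 0.802
gripper_force: 0.0
```

servo_tool --pt "0 0 0 0 70" --pt "0 0 -0.4 0 70" --pt "0 0 -0.8 0 70" --pt "0 0 -1 0 70" --pt "0 0 -1 0 70"

```text
time_s: 14.15
tcp_pos: [0.4344, 0.0961, 0.0912]
ee_rot: [[-0.064, -0.998, -0.002], [-0.998, 0.064, -0.001], [0.001, 0.002, -1.0]]
wrist_force: [-0.2, 0.0, 0.5]
gripper_width: 0.805
gripper_force: 0.0
```

```bash
python3 - <<'E'
from h import *
c=r.capture("side"); p=r.sense()["tcp_pos"]; print(p.round(4))
u=pix(c,[[.50,.05,.04]])[0].astype(int); print(u)
cv2.imwrite("pics/s2.png",cv2.resize(c["pixels"][u[1]-90:u[1]+90,u[0]-120:u[0]+120,::-1],None,fx=3.3,fy=3.3))
E
```

```text
[0.4349 0.0962 0.0918]
[312 236]
```

View pics/s2.png

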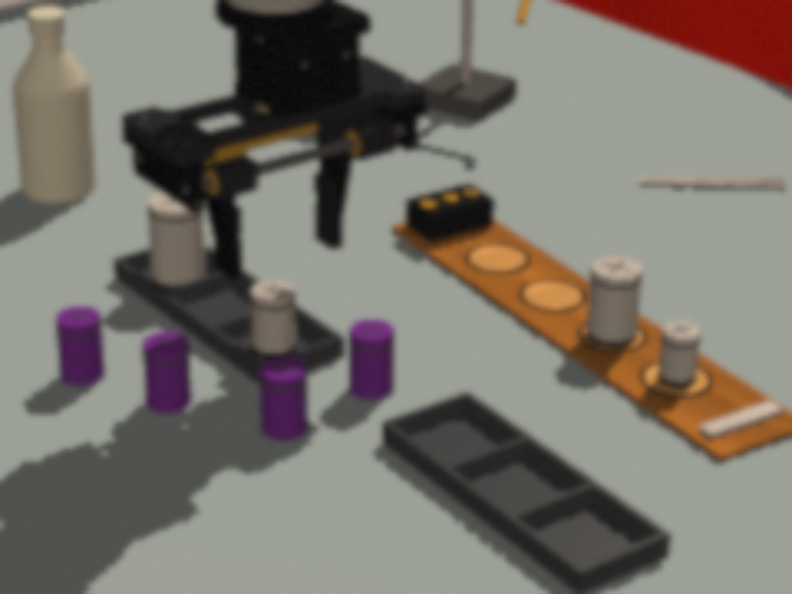

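The side crop shows S and L upright and well centred on their rings. The right tray is empty and the gripper hovers over the medium can at about (272,310).

servo_tool --pt "-0.16 0.08 -0.5 0 66" --pt "-0.16 0.08 -1 0 66" --pt "-0.16 0.08 -1.5 0 66" --pt "-0.16 0.08 -1.76 0 66" --pt "-0.16 0.08 -1.76 0 60"

```text
time_s: 14.62
tcp_pos: [0.4297, 0.0983, 0.0382]
ee_rot: [[-0.065, -0.998, -0.002], [-0.998, 0.065, -0.002], [0.002, 0.002, -1.0]]
wrist_force: [0.3, 0.2, -0.6]
gripper_width: 0.733
gripper_force: 0.0
```

servo_tool --pt "0 0 0 0 50" --pt "0 0 0 0 40" --pt "0 0 0 0 32" --pt "0 0 0 0 26" --pt "0 0 0 0 24"

```text
time_s: 15.03
tcp_pos: [0.4303, 0.0991, 0.0397]
ee_rot: [[-0.064, -0.998, 0.001], [-0.998, 0.064, 0.001], [-0.001, -0.001, -1.0]]
wrist_force: [0.5, 0.6, 0.1]
gripper_width: 0.397
gripper_force: 0.0
```

servo_tool --pt "0 0 0 0 24" --pt "0 0 0 0 24" --pt "0 0 0 0 24" --pt "0 0 0 0 24" --pt "0 0 0 0 24"

```text
time_s: 15.45
tcp_pos: [0.4302, 0.099, 0.0395]
ee_rot: [[-0.064, -0.998, 0.001], [-0.998, 0.064, 0.0], [-0.0, -0.001, -1.0]]
wrist_force: [-1.0, 0.7, 5.3]
gripper_width: 0.34
gripper_force: 30.0
```

servo_tool --pt "0 0 0.3 0 24" --pt "0 0 1 0 24" --pt "0 0 1.8 0 24" --pt "0.2 -0.1 2.6 0 24" --pt "1.2 -0.4 2.6 0 24"

```text
time_s: 15.87
tcp_pos: [0.4654, 0.0877, 0.1212]
ee_rot: [[-0.061, -0.998, 0.005], [-0.998, 0.061, 0.003], [-0.003, -0.005, -1.0]]
wrist_force: [0.4, 2.0, -0.3]
gripper_width: 0.338
gripper_force: 30.0
```

servo_tool --pt "1.2 -0.4 0 0 24" --pt "2.4 -0.8 0 0 24" --pt "3.6 -1.2 0 0 24" --pt "4.8 -1.5 0 0 24" --pt "5.57 -1.78 0 0 24"

```text
time_s: 16.28
tcp_pos: [0.6359, 0.0325, 0.1162]
ee_rot: [[-0.065, -0.998, 0.001], [-0.998, 0.065, -0.0], [0.0, -0.001, -1.0]]
wrist_force: [-0.3, 0.1, -0.5]
gripper_width: 0.337
gripper_force: 30.0
```

servo_tool --pt "0 0 -0.3 0 24" --pt "0 0 -1 0 24" --pt "0 0 -1.7 0 24" --pt "0 0 -2.2 0 24" --pt "0 0 -2.2 0 24"

```text
time_s: 16.7
tcp_pos: [0.6294, 0.0328, 0.0464]
ee_rot: [[-0.065, -0.998, -0.009], [-0.998, 0.065, -0.002], [0.002, 0.009, -1.0]]
wrist_force: [-1.3, -0.4, -1.3]
gripper_width: 0.34
gripper_force: 30.0
```

servo_tool --pt "0 0 0 0 24" --pt "0 0 0 0 24" --pt "0 0 0 0 24" --pt "0 0 0 0 24" --pt "0 0 0 0 24"

```text
time_s: 17.12
tcp_pos: [0.6335, 0.0337, 0.0523]
ee_rot: [[-0.064, -0.998, 0.002], [-0.998, 0.064, 0.001], [-0.001, -0.002, -1.0]]
wrist_force: [-0.5, 0.3, -0.7]
gripper_width: 0.334
gripper_force: 30.0
```

servo_tool --pt "0 0 -0.12 0 24" --pt "0 0 -0.24 0 24" --pt "0 0 -0.32 0 24" --pt "0 0 -0.36 0 24" --pt "0 0 -0.39 0 24"

```text
time_s: 17.53
tcp_pos: [0.6328, 0.0334, 0.0405]
ee_rot: [[-0.063, -0.998, -0.001], [-0.998, 0.063, -0.001], [0.001, 0.001, -1.0]]
wrist_force: [-5.0, 0.5, 12.6]
gripper_width: 0.334
gripper_force: 30.0
```

servo_tool --pt "0 0 0 0 24" --pt "0 0 -0.01 0 24" --pt "0 0 -0.01 0 24" --pt "0 0 -0.01 0 24" --pt "0 0 -0.01 0 24"

```text
time_s: 17.95
tcp_pos: [0.6328, 0.0334, 0.0406]
ee_rot: [[-0.064, -0.998, -0.001], [-0.998, 0.064, -0.001], [0.001, 0.001, -1.0]]
wrist_force: [-2.9, -0.7, 8.4]
gripper_width: 0.336
gripper_force: 30.0
```

I spotted an ordering slip: L belongs on ring 2 and M on ring 3. M is still in the gripper, so I'll park it on ring 1, move L to ring 2, and then move M to ring 3.

servo_tool --pt "0 0 0.3 0 24" --pt "0 0 0.8 0 24" --pt "0.1 0.8 0.8 0 24" --pt "0.2 1.6 0.8 0 24" --pt "0.32 2.32 0.8 0 24"

```text
time_s: 18.37
tcp_pos: [0.643, 0.1038, 0.0638]
ee_rot: [[-0.065, -0.998, 0.001], [-0.998, 0.065, 0.0], [-0.001, -0.001, -1.0]]
wrist_force: [0.2, 0.6, -0.6]
gripper_width: 0.334
gripper_force: 30.0
```

servo_tool --pt "0 0 -0.3 0 24" --pt "0 0 -0.6 0 24" --pt "0 0 -0.7 0 24" --pt "0 0 -0.75 0 24" --pt "0 0 -0.78 0 24"

```text
time_s: 18.78
tcp_pos: [0.6417, 0.1025, 0.0406]
ee_rot: [[-0.065, -0.998, -0.002], [-0.998, 0.065, -0.001], [0.001, 0.002, -1.0]]
wrist_force: [-5.4, 3.0, 11.5]
gripper_width: 0.335
gripper_force: 30.0
```

servo_tool --pt "0 0 0 0 24" --pt "0 0 0 0 24" --pt "0 0 0 0 30" --pt "0 0 0 0 40" --pt "0 0 0 0 50"

```text
time_s: 19.2
tcp_pos: [0.6425, 0.1021, 0.0395]
ee_rot: [[-0.065, -0.998, -0.0], [-0.998, 0.065, -0.0], [0.0, 0.0, -1.0]]
wrist_force: [-0.4, 0.3, 0.5]
gripper_width: 0.426
gripper_force: 0.0
```

servo_tool --pt "0 0 0 0 60" --pt "0 0 0 0 60" --pt "0 0 0 0 60" --pt "0 0 0.5 0 60" --pt "0 0 1.2 0 60"

```text
time_s: 19.62
tcp_pos: [0.641, 0.1023, 0.0735]
ee_rot: [[-0.065, -0.998, -0.006], [-0.998, 0.065, -0.002], [0.002, 0.005, -1.0]]
wrist_force: [-0.8, 1.2, 0.6]
gripper_width: 0.678
gripper_force: 0.0
```

servo_tool --pt "0 0 0.8 0 70" --pt "-0.1 -1 1.3 0 70" --pt "-0.3 -2.3 1.3 0 70" --pt "-0.5 -3.5 1.3 0 70" --pt "-0.63 -4.6 1.3 0 70"

```text
time_s: 20.03
tcp_pos: [0.6231, -0.0364, 0.1151]
ee_rot: [[-0.064, -0.998, 0.0], [-0.998, 0.064, 0.0], [-0.0, -0.0, -1.0]]
wrist_force: [-0.2, 0.2, 0.6]
gripper_width: 0.8
gripper_force: 0.0
```

servo_tool --pt "0 0 0 0 70" --pt "0 0 0 0 70" --pt "0 0 -0.6 0 70" --pt "0 0 -1.2 0 70" --pt "0 0 -1.2 0 70"

```text
time_s: 20.45
tcp_pos: [0.6215, -0.0341, 0.0751]
ee_rot: [[-0.064, -0.998, -0.007], [-0.998, 0.064, -0.0], [0.001, 0.007, -1.0]]
wrist_force: [-0.9, -0.2, -0.2]
gripper_width: 0.804
gripper_force: 0.0
```

```bash
python3 - <<'E'
from h import *
print(r.sense()["tcp_pos"].round(4))
E
```

```text
[ 0.6215 -0.0341  0.0751]
```

servo_tool --pt "0 -0.05 -0.4 0 66" --pt "0 -0.05 -0.8 0 62" --pt "0 -0.05 -1.05 0 58" --pt "0 -0.05 -1.12 0 54" --pt "0 -0.05 -1.12 0 50"

```text
time_s: 20.87
tcp_pos: [0.6234, -0.0364, 0.0443]
ee_rot: [[-0.064, -0.998, -0.002], [-0.998, 0.064, -0.0], [0.0, 0.002, -1.0]]
wrist_force: [0.5, -0.2, 0.7]
gripper_width: 0.62
gripper_force: 0.0
```

servo_tool --pt "0 0 0 0 44" --pt "0 0 0 0 36" --pt "0 0 0 0 28" --pt "0 0 0 0 28" --pt "0 0 0 0 28"

```text
time_s: 21.28
tcp_pos: [0.6241, -0.0364, 0.0458]
ee_rot: [[-0.064, -0.998, 0.001], [-0.998, 0.064, 0.0], [-0.0, -0.001, -1.0]]
wrist_force: [0.5, 0.3, 1.9]
gripper_width: 0.394
gripper_force: 30.0
```

servo_tool --pt "0 0 0 0 28" --pt "0 0 0 0 28" --pt "0 0 0 0 28" --pt "0 0 0 0 28" --pt "0 0 0 0 28"

```text
time_s: 21.7
tcp_pos: [0.6241, -0.0364, 0.0458]
ee_rot: [[-0.064, -0.998, 0.001], [-0.998, 0.064, -0.0], [0.0, -0.001, -1.0]]
wrist_force: [-0.6, -0.1, 5.1]
gripper_width: 0.394
gripper_force: 30.0
```

servo_tool --pt "0 0 0.3 0 28" --pt "0 0 0.8 0 28" --pt "0.1 0.8 0.8 0 28" --pt "0.2 1.6 0.8 0 28" --pt "0.32 2.3 0.8 0 28"

```text
time_s: 22.12
tcp_pos: [0.6332, 0.0333, 0.0693]
ee_rot: [[-0.065, -0.998, -0.0], [-0.998, 0.065, 0.0], [-0.0, 0.0, -1.0]]
wrist_force: [-0.5, 0.4, -1.1]
gripper_width: 0.397
gripper_force: 30.0
```

servo_tool --pt "0 0 0 0 28" --pt "0 0 0 0 28" --pt "0 0 -0.2 0 28" --pt "0 0 -0.4 0 28" --pt "0 0 -0.5 0 28"

```text
time_s: 22.53
tcp_pos: [0.6324, 0.0315, 0.0527]
ee_rot: [[-0.066, -0.998, -0.002], [-0.998, 0.066, -0.0], [0.001, 0.002, -1.0]]
wrist_force: [-0.9, -0.6, -1.7]
gripper_width: 0.394
gripper_force: 30.0
```

servo_tool --pt "0 0 -0.1 0 28" --pt "0 0 -0.2 0 28" --pt "0 0 -0.27 0 28" --pt "0 0 -0.31 0 28" --pt "0 0 -0.31 0 28"

```text
time_s: 22.95
tcp_pos: [0.6332, 0.0321, 0.0458]
ee_rot: [[-0.064, -0.998, -0.001], [-0.998, 0.064, -0.001], [0.001, 0.0, -1.0]]
wrist_force: [-2.3, -0.8, 3.6]
gripper_width: 0.39
gripper_force: 30.0
```

servo_tool --pt "0 0 0 0 34" --pt "0 0 0 0 44" --pt "0 0 0 0 54" --pt "0 0 0 0 60" --pt "0 0 0 0 60"

```text
time_s: 23.37
tcp_pos: [0.6335, 0.0327, 0.0446]
ee_rot: [[-0.064, -0.998, 0.0], [-0.998, 0.064, 0.0], [-0.0, -0.0, -1.0]]
wrist_force: [-0.1, -0.5, -0.7]
gripper_width: 0.613
gripper_force: 0.0
```

servo_tool --pt "0 0 0.4 0 66" --pt "0 0 1.4 0 66" --pt "0 0 2 0 66" --pt "0.1 1 2 0 66" --pt "0.3 2.33 2 0 66"

```text
time_s: 23.78
tcp_pos: [0.6432, 0.1011, 0.108]
ee_rot: [[-0.068, -0.998, 0.004], [-0.998, 0.068, 0.001], [-0.002, -0.004, -1.0]]
wrist_force: [0.9, -0.1, -0.3]
gripper_width: 0.755
gripper_force: 0.0
```

servo_tool --pt "0 0 0 0 66" --pt "0 0 0 0 66" --pt "0 0 -0.6 0 66" --pt "0 0 -1.2 0 66" --pt "0 0 -1.2 0 66"

```text
time_s: 24.2
tcp_pos: [0.6397, 0.101, 0.0655]
ee_rot: [[-0.066, -0.998, -0.007], [-0.998, 0.066, -0.002], [0.002, 0.007, -1.0]]
wrist_force: [-1.9, -0.8, -1.5]
gripper_width: 0.757
gripper_force: 0.0
```

servo_tool --pt "0 0 -0.3 0 66" --pt "0 0 -0.7 0 66" --pt "0 0 -0.9 0 60" --pt "0 0 -0.97 0 54" --pt "0 0 -0.97 0 46"

```text
time_s: 24.62
tcp_pos: [0.6421, 0.1022, 0.0391]
ee_rot: [[-0.064, -0.998, -0.001], [-0.998, 0.064, -0.001], [0.001, 0.001, -1.0]]
wrist_force: [-0.5, -0.1, -0.0]
gripper_width: 0.622
gripper_force: 0.0
```

servo_tool --pt "0 0 0 0 38" --pt "0 0 0 0 30" --pt "0 0 0 0 24" --pt "0 0 0 0 24" --pt "0 0 0 0 24"

```text
time_s: 25.03
tcp_pos: [0.6426, 0.1026, 0.0403]
ee_rot: [[-0.064, -0.998, 0.001], [-0.998, 0.064, 0.0], [-0.0, -0.001, -1.0]]
wrist_force: [-0.7, 0.5, 1.9]
gripper_width: 0.336
gripper_force: 30.0
```

servo_tool --pt "0 0 0 0 24" --pt "0 0 0 0 24" --pt "0 0 0 0 24" --pt "0 0 0 0 24" --pt "0 0 0 0 24"

```text
time_s: 25.45
tcp_pos: [0.6426, 0.1026, 0.0403]
ee_rot: [[-0.064, -0.998, 0.001], [-0.998, 0.064, 0.0], [-0.0, -0.001, -1.0]]
wrist_force: [-2.0, 0.1, 4.6]
gripper_width: 0.336
gripper_force: 30.0
```

servo_tool --pt "0 0 0.5 0 24" --pt "0 0 1.6 0 24" --pt "0 0 2.5 0 24" --pt "0 0 2.6 0 24" --pt "-0.1 -0.8 2.6 0 24"

```text
time_s: 25.87
tcp_pos: [0.6416, 0.0817, 0.12]
ee_rot: [[-0.06, -0.998, 0.006], [-0.998, 0.06, 0.002], [-0.003, -0.006, -1.0]]
wrist_force: [-0.7, -1.5, -1.4]
gripper_width: 0.337
gripper_force: 30.0
```

servo_tool --pt "-0.15 -1 0 0 24" --pt "-0.3 -2 0 0 24" --pt "-0.45 -3 0 0 24" --pt "-0.53 -3.79 0 0 24" --pt "-0.53 -3.79 0 0 24"

```text
time_s: 26.28
tcp_pos: [0.6219, -0.0391, 0.1166]
ee_rot: [[-0.069, -0.998, -0.003], [-0.998, 0.069, -0.0], [0.001, 0.003, -1.0]]
wrist_force: [0.3, 0.3, -0.3]
gripper_width: 0.335
gripper_force: 30.0
```

servo_tool --pt "0 0 -0.4 0 24" --pt "0 0 -1.2 0 24" --pt "0 0 -1.9 0 24" --pt "0 0 -2.3 0 24" --pt "0 0 -2.3 0 24"

```text
time_s: 26.7
tcp_pos: [0.621, -0.0352, 0.045]
ee_rot: [[-0.065, -0.998, -0.007], [-0.998, 0.065, -0.001], [0.001, 0.007, -1.0]]
wrist_force: [0.5, -0.8, -0.6]
gripper_width: 0.337
gripper_force: 30.0
```

servo_tool --pt "0 0 0 0 24" --pt "0 0 0 0 24" --pt "0 0 -0.1 0 24" --pt "0 0 -0.2 0 24" --pt "0 0 -0.22 0 24"

```text
time_s: 27.12
tcp_pos: [0.6235, -0.0351, 0.0424]
ee_rot: [[-0.064, -0.998, 0.001], [-0.998, 0.064, 0.0], [-0.0, -0.001, -1.0]]
wrist_force: [-0.9, 0.1, -0.7]
gripper_width: 0.336
gripper_force: 30.0
```

servo_tool --pt "0 0 0 0 24" --pt "0 0 0 0 24" --pt "0 0 0 0 24" --pt "0 0 0 0 24" --pt "0 0 0 0 24"

```text
time_s: 27.53
tcp_pos: [0.6235, -0.0352, 0.0423]
ee_rot: [[-0.064, -0.998, 0.0], [-0.998, 0.064, 0.0], [-0.0, -0.0, -1.0]]
wrist_force: [-0.6, -0.4, -0.9]
gripper_width: 0.336
gripper_force: 30.0
```

servo_tool --pt "0 0 -0.02 0 24" --pt "0 0 -0.04 0 24" --pt "0 0 -0.06 0 24" --pt "0 0 -0.07 0 24" --pt "0 0 -0.07 0 24"

```text
time_s: 27.95
tcp_pos: [0.6235, -0.0352, 0.0403]
ee_rot: [[-0.064, -0.998, -0.0], [-0.998, 0.064, -0.0], [0.0, 0.0, -1.0]]
wrist_force: [-0.5, -0.3, 2.1]
gripper_width: 0.339
gripper_force: 30.0
```

servo_tool --pt "0 0 0 0 24" --pt "0 0 0 0 32" --pt "0 0 0 0 42" --pt "0 0 0 0 52" --pt "0 0 0 0 60"

```text
time_s: 28.37
tcp_pos: [0.6235, -0.0352, 0.0399]
ee_rot: [[-0.064, -0.998, -0.0], [-0.998, 0.064, 0.0], [-0.0, 0.0, -1.0]]
wrist_force: [-0.5, 0.1, -0.4]
gripper_width: 0.513
gripper_force: 0.0
```

servo_tool --pt "0 0 0.3 0 60" --pt "0 0 1.2 0 60" --pt "0 0 2.2 0 66" --pt "0 0 3 0 70" --pt "-0.6 0.9 3 0 74"

```text
time_s: 28.78
tcp_pos: [0.6114, -0.0103, 0.1367]
ee_rot: [[-0.066, -0.998, 0.014], [-0.998, 0.066, 0.0], [-0.001, -0.014, -1.0]]
wrist_force: [2.0, 1.2, 1.8]
gripper_width: 0.804
gripper_force: 0.0
```

servo_tool --pt "-0.7 1 0 0 74" --pt "-1.4 2 0 0 74" --pt "-2.1 3 0 0 74" --pt "-2.8 4 0 0 74" --pt "-3.5 5 0 0 74"

```text
time_s: 29.2
tcp_pos: [0.4996, 0.143, 0.1309]
ee_rot: [[-0.064, -0.998, 0.001], [-0.998, 0.064, 0.001], [-0.001, -0.001, -1.0]]
wrist_force: [0.6, -0.2, -0.6]
gripper_width: 0.849
gripper_force: 0.0
```

servo_tool --pt "-0.7 1 0 0 74" --pt "-1.4 2 0 0 74" --pt "-2.05 2.88 0 0 74" --pt "-2.05 2.88 0 0 74" --pt "-2.05 2.88 0 0 74"

```text
time_s: 29.62
tcp_pos: [0.4384, 0.2296, 0.1309]
ee_rot: [[-0.06, -0.998, 0.001], [-0.998, 0.06, 0.001], [-0.001, -0.001, -1.0]]
wrist_force: [0.5, -0.4, 0.2]
gripper_width: 0.85
gripper_force: 0.0
```

servo_tool --pt "0 0 0 0 74" --pt "0 0 -0.3 0 74" --pt "0 0 -0.5 0 74" --pt "0 0 -0.5 0 74" --pt "0 0 -0.5 0 74"

```text
time_s: 30.03
tcp_pos: [0.439, 0.2271, 0.1141]
ee_rot: [[-0.066, -0.998, -0.002], [-0.998, 0.066, -0.002], [0.002, 0.001, -1.0]]
wrist_force: [0.5, 0.2, 0.4]
gripper_width: 0.852
gripper_force: 0.0
```

servo_tool --pt "0 0.02 -0.7 0 74" --pt "0 0.02 -1.4 0 74" --pt "0 0.02 -2 0 74" --pt "0 0.02 -2.3 0 70" --pt "0 0.02 -2.3 0 62"

```text
time_s: 30.45
tcp_pos: [0.4382, 0.2276, 0.0442]
ee_rot: [[-0.065, -0.998, -0.003], [-0.998, 0.065, -0.003], [0.003, 0.003, -1.0]]
wrist_force: [0.3, -0.8, 0.2]
gripper_width: 0.793
gripper_force: 0.0
```

servo_tool --pt "0 0 0 0 54" --pt "0 0 0 0 46" --pt "0 0 0 0 40" --pt "0 0 0 0 34" --pt "0 0 0 0 34"

```text
time_s: 30.87
tcp_pos: [0.4393, 0.2291, 0.0469]
ee_rot: [[-0.064, -0.998, 0.001], [-0.998, 0.064, 0.001], [-0.001, -0.001, -1.0]]
wrist_force: [-0.7, -0.3, 1.6]
gripper_width: 0.454
gripper_force: 30.0
```

servo_tool --pt "0 0 0 0 34" --pt "0 0 0 0 34" --pt "0 0 0 0 34" --pt "0 0 0 0 34" --pt "0 0 0 0 34"

```text
time_s: 31.28
tcp_pos: [0.4393, 0.2292, 0.0468]
ee_rot: [[-0.063, -0.998, 0.001], [-0.998, 0.063, 0.001], [-0.001, -0.001, -1.0]]
wrist_force: [-1.9, 0.6, 5.9]
gripper_width: 0.45
gripper_force: 30.0
```

servo_tool --pt "0 0 0.3 0 34" --pt "0 0 1 0 34" --pt "0 0 1.9 0 34" --pt "0 0 2.7 0 34" --pt "0.9 -0.6 2.7 0 34"

```text
time_s: 31.7
tcp_pos: [0.466, 0.2138, 0.1322]
ee_rot: [[-0.058, -0.998, 0.006], [-0.998, 0.058, 0.006], [-0.006, -0.006, -1.0]]
wrist_force: [0.9, -0.1, -0.5]
gripper_width: 0.456
gripper_force: 30.0
```

servo_tool --pt "1.1 -0.65 0 0 34" --pt "2.2 -1.3 0 0 34" --pt "3.3 -2 0 0 34" --pt "4.4 -2.65 0 0 34" --pt "5.3 -3.2 0 0 34"

```text
time_s: 32.12
tcp_pos: [0.6266, 0.113, 0.1269]
ee_rot: [[-0.065, -0.998, -0.0], [-0.998, 0.065, -0.0], [0.0, 0.0, -1.0]]
wrist_force: [0.8, 0.5, -1.4]
gripper_width: 0.453
gripper_force: 30.0
```

servo_tool --pt "0.6 -0.37 0 0 34" --pt "0.6 -0.37 -0.4 0 34" --pt "0.6 -0.37 -1.1 0 34" --pt "0.6 -0.37 -1.8 0 34" --pt "0.6 -0.37 -2.3 0 34"

```text
time_s: 32.53
tcp_pos: [0.6412, 0.1032, 0.0556]
ee_rot: [[-0.065, -0.998, -0.004], [-0.998, 0.065, -0.001], [0.001, 0.004, -1.0]]
wrist_force: [-0.4, 0.3, -2.1]
gripper_width: 0.452
gripper_force: 30.0
```

servo_tool --pt "0 0 0 0 34" --pt "0 0 0 0 34" --pt "0 0 0 0 34" --pt "0 0 0 0 34" --pt "0 0 0 0 34"

```text
time_s: 32.95
tcp_pos: [0.6437, 0.1041, 0.0596]
ee_rot: [[-0.064, -0.998, 0.002], [-0.998, 0.064, 0.001], [-0.001, -0.002, -1.0]]
wrist_force: [0.1, 0.2, -1.0]
gripper_width: 0.454
gripper_force: 30.0
```

.0596 → .0478: −0.39.

servo_tool --pt "0 0 -0.12 0 34" --pt "0 0 -0.24 0 34" --pt "0 0 -0.32 0 34" --pt "0 0 -0.36 0 34" --pt "0 0 -0.39 0 34"

```text
time_s: 33.37
tcp_pos: [0.6428, 0.1036, 0.0479]
ee_rot: [[-0.063, -0.998, -0.001], [-0.998, 0.063, -0.001], [0.001, 0.001, -1.0]]
wrist_force: [-6.0, 0.5, 11.7]
gripper_width: 0.454
gripper_force: 30.0
```

servo_tool --pt "0 0 0 0 34" --pt "0 0 0 0 34" --pt "0 0 0 0 34" --pt "0 0 0 0 34" --pt "0 0 0 0 34"

```text
time_s: 33.78
tcp_pos: [0.6428, 0.1036, 0.0479]
ee_rot: [[-0.063, -0.998, -0.0], [-0.998, 0.063, -0.0], [0.0, 0.0, -1.0]]
wrist_force: [-4.0, 0.3, 8.0]
gripper_width: 0.453
gripper_force: 30.0
```

servo_tool --pt "0 0 0 0 40" --pt "0 0 0 0 50" --pt "0 0 0 0 60" --pt "0 0 0 0 66" --pt "0 0 0 0 70"

```text
time_s: 34.2
tcp_pos: [0.6431, 0.1037, 0.0461]
ee_rot: [[-0.064, -0.998, -0.0], [-0.998, 0.064, -0.0], [0.0, 0.0, -1.0]]
wrist_force: [-0.7, -1.2, 0.2]
gripper_width: 0.676
gripper_force: 0.0
```

servo_tool --pt "0 0 0.3 0 75" --pt "0 0 1.2 0 80" --pt "0 0 2.5 0 87" --pt "-0.3 0.2 3.8 0 87" --pt "-0.8 0.5 5 0 87"

```text
time_s: 34.62
tcp_pos: [0.6199, 0.1182, 0.1988]
ee_rot: [[-0.065, -0.998, 0.002], [-0.998, 0.065, -0.0], [0.0, -0.002, -1.0]]
wrist_force: [-0.2, 0.5, -0.1]
gripper_width: 0.984
gripper_force: 0.0
```

servo_tool --pt "-0.7 0.4 1.1 0 87" --pt "-1.4 0.8 2.2 0 87" --pt "-2.1 1.2 3.3 0 87" --pt "-2.7 1.5 4.4 0 87" --pt "-3 1.7 4.7 0 87"

```text
time_s: 35.03
tcp_pos: [0.5291, 0.1706, 0.3449]
ee_rot: [[-0.062, -0.998, 0.011], [-0.998, 0.062, 0.005], [-0.005, -0.011, -1.0]]
wrist_force: [0.8, 0.6, 1.0]
gripper_width: 0.997
gripper_force: 0.0
```

servo_tool --pt "0 0 0 0 87" --pt "0 0 0 0 87" --pt "0 0 0 0 87" --pt "0 0 0 0 87" --pt "0 0 0 0 87"

```text
time_s: 35.45
tcp_pos: [0.5291, 0.1691, 0.3355]
ee_rot: [[-0.065, -0.998, -0.003], [-0.998, 0.065, -0.002], [0.002, 0.003, -1.0]]
wrist_force: [0.6, 0.2, -0.1]
gripper_width: 1.003
gripper_force: 0.0
```

```bash
python3 - <<'E'
from h import *
c=r.capture("wrist"); s=r.sense(); print(s["time_s"],s["tcp_pos"].round(4))
cv2.imwrite("pics/w4.png",c["pixels"][:,:,::-1]); np.save("w4.npy",c,allow_pickle=True)
print(pix(c,[[.6433,.1029,.069],[.6337,.0334,.059],[.6238,-.0354,.051],[.6433,.1029,.005],[.6337,.0334,.005]]).round(1).tolist())
E
```

```text
35.5 [0.5292 0.1692 0.3357]
[[195.0, 131.7], [196.8, 54.3], [198.5, -27.5], [211.2, 128.1], [210.9, 60.2]]
```

View pics/w4.png

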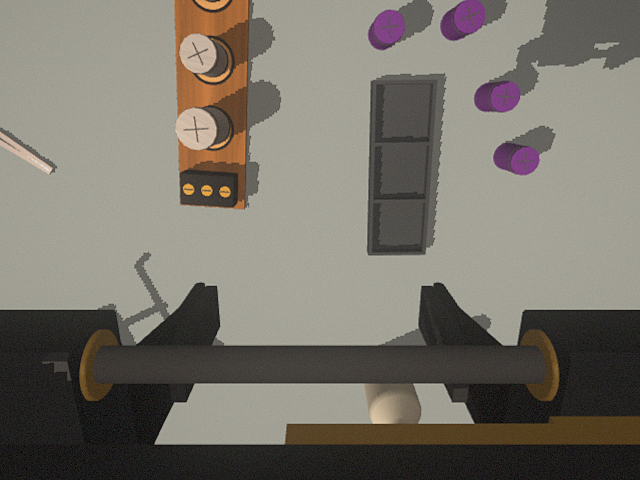

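The wrist view shows XL at (199,129) and L at (198,53) on rings 1 and 2, and the empty left tray with corners near (372,80), (435,82), (367,252) and (425,254). XL looks a few pixels off its predicted spot, so I'll measure numerically.

```bash
python3 - <<'E'
from h import *
c=np.load("w4.npy",allow_pickle=True).item()
for n,P,z,R in [("xl",(.641,.102),.069,24),("l",(.633,.033),.059,21)]:
    print(n,blob(c,pix(c,[[*P,z]])[0],z,R,(0,0,150),(179,90,255)))
im=cv2.resize(c["pixels"][0:240,140:460][:,:,::-1].copy(),None,fx=2.5,fy=2.5,interpolation=cv2.INTER_CUBIC)
a=np.linspace(0,2*np.pi,60)
def circ(P,z,rad,col):
    q=(pix(c,np.c_[P[0]+rad*np.cos(a),P[1]+rad*np.sin(a),np.full(60,z)])-[140,0])*2.5
    cv2.polylines(im,[q.round().astype(int)],True,col,1)
circ((.6433,.1029),.005,.023,(0,255,0)); circ((.6337,.0334),.005,.023,(0,255,0))
circ((.6433,.1029),.069,.020,(255,0,0)); circ((.6337,.0334),.059,.0175,(255,0,0))
cv2.imwrite("pics/w4c.png",im)
E
```

```text
xl [ 0.6437  0.1009 40.6032]
l [6.33000e-01 3.25000e-02 3.41679e+01]
```

View pics/w4c.png

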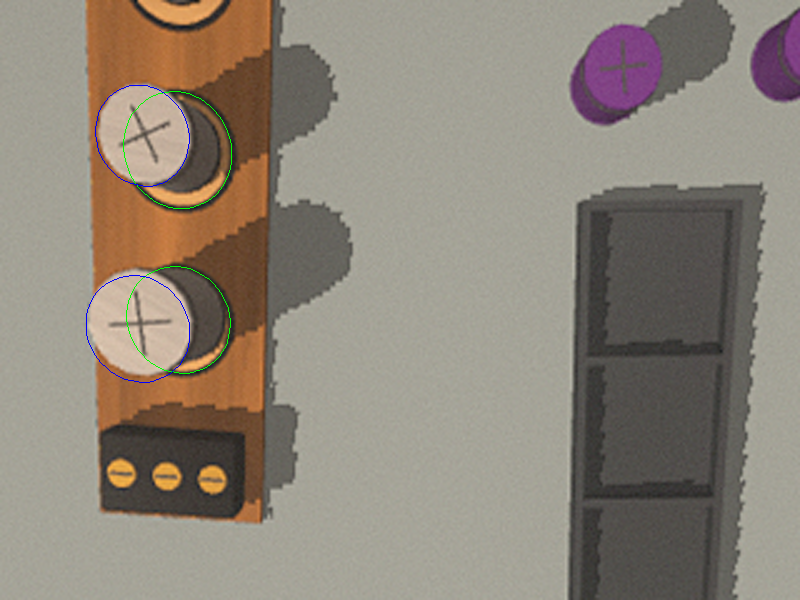

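XL is about 2 mm and L about 1 mm from ring centre, both standing inside their rings, which is fine. For the trays, I'll square tray A by closing on it at a known tool pose. Then I'll view both trays from the same relative pose and register the two pictures to get the offset.

servo_tool --pt "-0.7 -0.03 -1.1 0 87" --pt "-1.4 -0.06 -2.2 0 87" --pt "-2.1 -0.1 -3.3 0 87" --pt "-2.8 -0.14 -4.4 0 87" --pt "-3.15 -0.14 -5.6 0 87"

```text
time_s: 35.92
tcp_pos: [0.4327, 0.1645, 0.1681]
ee_rot: [[-0.064, -0.998, -0.0], [-0.998, 0.064, 0.0], [-0.0, 0.0, -1.0]]
wrist_force: [1.1, 1.1, -0.6]
gripper_width: 1.0
gripper_force: 0.0
```

servo_tool --pt "0 0 -1.1 0 87" --pt "0 0 -2 0 87" --pt "0 0 -2.5 0 87" --pt "0 0 -2.5 0 87" --pt "0 0 -2.5 0 87"

```text
time_s: 36.33
tcp_pos: [0.4345, 0.1651, 0.0936]
ee_rot: [[-0.064, -0.998, -0.002], [-0.998, 0.064, -0.002], [0.002, 0.002, -1.0]]
wrist_force: [0.3, 0.1, 0.2]
gripper_width: 1.0
gripper_force: 0.0
```

servo_tool --pt "0 0 0 0 87" --pt "0 0 0 0 87" --pt "0 0 0 0 87" --pt "0 0 0 0 87" --pt "0 0 0 0 87"

```text
time_s: 36.75
tcp_pos: [0.4348, 0.1657, 0.095]
ee_rot: [[-0.064, -0.998, 0.001], [-0.998, 0.064, 0.001], [-0.001, -0.001, -1.0]]
wrist_force: [-0.3, 0.1, -0.9]
gripper_width: 1.004
gripper_force: 0.0
```

```bash
python3 - <<'E'
from h import *
c=r.capture("side"); p=r.sense()["tcp_pos"]; print(p.round(4))
u=pix(c,[[.435,.165,.04]])[0].astype(int)
cv2.imwrite("pics/s3.png",cv2.resize(c["pixels"][max(u[1]-60,0):u[1]+60,u[0]-80:u[0]+80,::-1],None,fx=4,fy=4,interpolation=cv2.INTER_CUBIC))
E
```

```text
[0.4347 0.1656 0.0949]
```

View pics/s3.png

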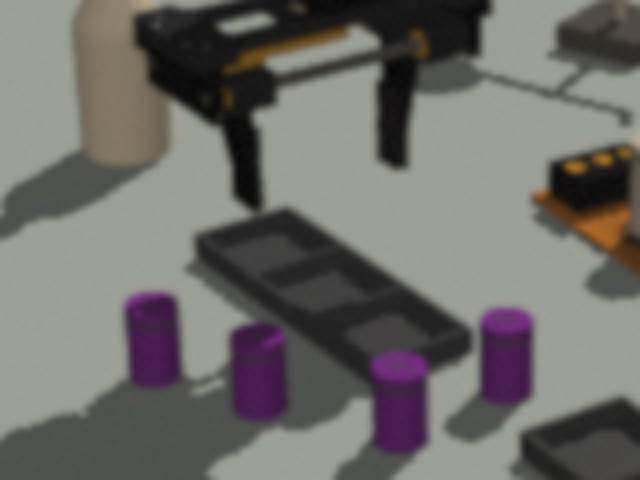

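The side crop shows the fingers straddling tray A at about (330,270), with the purple decoys clear. I'll descend, square the tray and reopen.

servo_tool --pt "0 0 -0.6 0 87" --pt "0 0 -1.2 0 87" --pt "0 0 -1.8 0 87" --pt "0 0 -2.2 0 87" --pt "0 0 -2.35 0 87"

```text
time_s: 37.22
tcp_pos: [0.4337, 0.1648, 0.0224]
ee_rot: [[-0.064, -0.998, -0.002], [-0.998, 0.064, -0.002], [0.002, 0.002, -1.0]]
wrist_force: [-0.3, -1.1, 0.6]
gripper_width: 1.0
gripper_force: 0.0
```

servo_tool --pt "0 0 0 0 82" --pt "0 0 0 0 77" --pt "0 0 0 0 72" --pt "0 0 0 0 66" --pt "0 0 0 0 62"

```text
time_s: 37.63
tcp_pos: [0.4351, 0.1659, 0.0247]
ee_rot: [[-0.064, -0.998, 0.002], [-0.998, 0.064, 0.001], [-0.001, -0.002, -1.0]]
wrist_force: [-1.6, 0.1, 1.8]
gripper_width: 0.774
gripper_force: 30.0
```

servo_tool --pt "0 0 0 0 62" --pt "0 0 0 0 62" --pt "0 0 0 0 62" --pt "0 0 0 0 62" --pt "0 0 0 0 62"

```text
time_s: 38.05
tcp_pos: [0.4351, 0.166, 0.0247]
ee_rot: [[-0.063, -0.998, 0.002], [-0.998, 0.063, 0.001], [-0.001, -0.002, -1.0]]
wrist_force: [-1.0, 1.1, 6.5]
gripper_width: 0.776
gripper_force: 30.0
```

servo_tool --pt "0 0 0 0 70" --pt "0 0 0 0 78" --pt "0 0 0 0 87" --pt "0 0 0 0 87" --pt "0 0 0 0 87"

```text
time_s: 38.47
tcp_pos: [0.4343, 0.1653, 0.0236]
ee_rot: [[-0.064, -0.998, -0.001], [-0.998, 0.064, -0.0], [0.0, 0.001, -1.0]]
wrist_force: [-0.6, -0.3, -0.2]
gripper_width: 0.973
gripper_force: 0.0
```

servo_tool --pt "0 0 0.3 0 87" --pt "0 0 1.3 0 87" --pt "0 0 2.5 0 87" --pt "0 0 3.8 0 87" --pt "0 0 5 0 87"

```text
time_s: 38.88
tcp_pos: [0.4342, 0.1652, 0.1765]
ee_rot: [[-0.064, -0.998, 0.001], [-0.998, 0.064, 0.0], [-0.0, -0.001, -1.0]]
wrist_force: [0.7, -0.4, -0.5]
gripper_width: 1.001
gripper_force: 0.0
```

servo_tool --pt "0 0 1.2 0 87" --pt "0 0 2.5 0 87" --pt "0 0 3.7 0 87" --pt "0 0 5 0 87" --pt "0 0 5.4 0 87"

```text
time_s: 39.3
tcp_pos: [0.4361, 0.1658, 0.3432]
ee_rot: [[-0.063, -0.998, 0.011], [-0.998, 0.063, 0.006], [-0.006, -0.01, -1.0]]
wrist_force: [0.3, 0.2, 0.4]
gripper_width: 1.002
gripper_force: 0.0
```

servo_tool --pt "0 0 0 0 87" --pt "0 0 0 0 87" --pt "0 0 0 0 87" --pt "0 0 0 0 87" --pt "0 0 0 0 87"

```text
time_s: 39.72
tcp_pos: [0.434, 0.1651, 0.3345]
ee_rot: [[-0.064, -0.998, -0.002], [-0.998, 0.064, -0.002], [0.002, 0.002, -1.0]]
wrist_force: [0.3, 0.1, -0.0]
gripper_width: 0.998
gripper_force: 0.0
```

```bash
python3 - <<'E'
from h import *
c=r.capture("wrist"); s=r.sense(); print(s["time_s"],s["tcp_pos"].round(4)); c["tcp"]=s["tcp_pos"]
cv2.imwrite("pics/wA.png",c["pixels"][:,:,::-1]); np.save("wA.npy",c,allow_pickle=True)
E
```

```text
39.7667 [0.4342 0.1652 0.3347]
```

servo_tool --pt "0 -1.3 0 0 87" --pt "0 -2.6 0 0 87" --pt "0 -3.9 0 0 87" --pt "0 -5.2 0 0 87" --pt "0 -6.5 0 0 87"

```text
time_s: 40.18
tcp_pos: [0.4339, -0.0311, 0.3354]
ee_rot: [[-0.063, -0.998, -0.001], [-0.998, 0.063, -0.0], [0.0, 0.001, -1.0]]
wrist_force: [0.1, 0.3, 0.2]
gripper_width: 0.999
gripper_force: 0.0
```

servo_tool --pt "0.1 -1.3 0 0 87" --pt "0.1 -2.6 0 0 87" --pt "0.1 -3.6 0 0 87" --pt "0.1 -3.6 0 0 87" --pt "0.1 -3.6 0 0 87"

```text
time_s: 40.6
tcp_pos: [0.4371, -0.1389, 0.3349]
ee_rot: [[-0.068, -0.998, -0.002], [-0.998, 0.068, 0.0], [0.0, 0.002, -1.0]]
wrist_force: [-1.5, 0.9, -0.1]
gripper_width: 1.001
gripper_force: 0.0
```

servo_tool --pt "0 0 0 0 87" --pt "0 0 0 0 87" --pt "0 0 0 0 87" --pt "0 0 0 0 87" --pt "0 0 0 0 87"

```text
time_s: 41.02
tcp_pos: [0.4376, -0.1368, 0.3359]
ee_rot: [[-0.062, -0.998, 0.0], [-0.998, 0.062, 0.0], [-0.0, -0.0, -1.0]]
wrist_force: [0.4, -0.4, -1.0]
gripper_width: 1.0
gripper_force: 0.0
```

```bash
python3 - <<'E'
from h import *
b=r.capture("wrist"); s=r.sense(); print(s["time_s"],s["tcp_pos"].round(4)); b["tcp"]=s["tcp_pos"]
np.save("wB.npy",b,allow_pickle=True)
a=np.load("wA.npy",allow_pickle=True).item()
sl=(slice(55,285),slice(262,372))
cv2.imwrite("pics/wAB.png",cv2.resize(np.hstack([x["pixels"][40:300,200:440,::-1] for x in (a,b)]),None,fx=1.6,fy=1.6))
g=[cv2.cvtColor(x["pixels"],cv2.COLOR_RGB2GRAY).astype(np.float32) for x in (a,b)]
t=g[0][sl]; M=np.float32([[1,0,sl[1].start],[0,1,sl[0].start]])
cc,M=cv2.findTransformECC(t,g[1],M,cv2.MOTION_EUCLIDEAN,(3,300,1e-7),None,5)
ang=np.degrees(np.arctan2(M[1,0],M[0,0])); print("cc",cc,"ang",ang)
# where A's rim centre pixel lands in B's picture
P=np.r_[a["tcp"][:2],.016]; pa=pix(a,[P])[0]; pb=M@np.r_[pa-[sl[1].start,sl[0].start],1]
print(pa,pb); print("offset rel. to tool", (world(b,[pb],.016)[0]-np.r_[b["tcp"][:2],.016])*1e3, (world(a,[pa],.016)[0]-P)*1e3)
E
```

```text
41.0667 [ 0.4376 -0.1369  0.336 ]
cc 0.9838546442476251 ang 1.9680797
[317.49737417 182.37491473] [317.07912631 181.54574068]
offset rel. to tool [1.47690781e+00 1.21630958e-01 1.38777878e-14] [0.00000000e+00 2.77555756e-14 1.38777878e-14]
```

View pics/wAB.png

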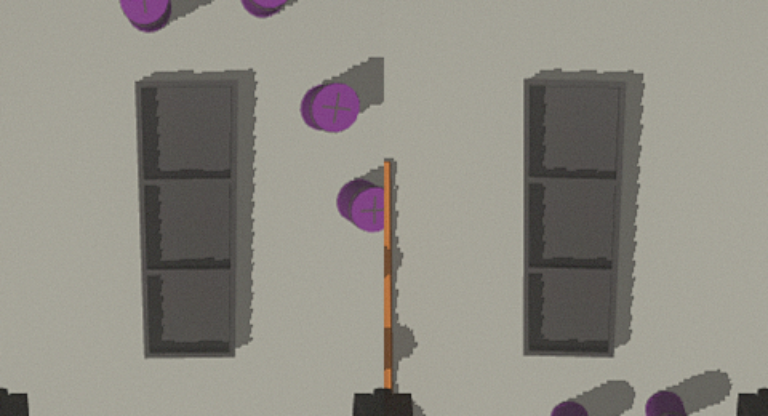

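The pair of crops shows both empty trays cleanly. Registration (cc 0.98) puts B 0.1 mm off in y and 2° turned relative to A, and closing the gripper will take out the turn. I'll grip B now.

servo_tool --pt "0.05 0 -1 0 87" --pt "0.05 0 -2.3 0 87" --pt "0.05 0 -3.6 0 87" --pt "0.05 0 -4.9 0 87" --pt "0.05 0 -6.1 0 87"

```text
time_s: 41.48
tcp_pos: [0.4386, -0.1372, 0.1513]
ee_rot: [[-0.063, -0.998, 0.001], [-0.998, 0.063, 0.0], [-0.0, -0.001, -1.0]]
wrist_force: [-0.6, 0.2, -0.2]
gripper_width: 1.002
gripper_force: 0.0
```

servo_tool --pt "0 0 -1 0 87" --pt "0 0 -1.9 0 87" --pt "0 0 -2.2 0 87" --pt "0 0 -2.2 0 87" --pt "0 0 -2.2 0 87"

```text
time_s: 41.9
tcp_pos: [0.4399, -0.1375, 0.0875]
ee_rot: [[-0.063, -0.998, 0.001], [-0.998, 0.063, -0.0], [0.0, -0.001, -1.0]]
wrist_force: [0.1, -0.1, 0.5]
gripper_width: 1.002
gripper_force: 0.0
```

servo_tool --pt "0 0 -0.4 0 87" --pt "0 0 -1 0 87" --pt "0 0 -1.6 0 87" --pt "0 0 -1.95 0 87" --pt "0 0 -2.05 0 87"

```text
time_s: 42.32
tcp_pos: [0.4399, -0.1375, 0.0258]
ee_rot: [[-0.064, -0.998, 0.001], [-0.998, 0.064, -0.0], [-0.0, -0.001, -1.0]]
wrist_force: [0.0, 1.0, -0.8]
gripper_width: 1.0
gripper_force: 0.0
```

servo_tool --pt "0 0 0 0 87" --pt "0 0 0 0 87" --pt "0 0 0 0 82" --pt "0 0 0 0 77" --pt "0 0 0 0 72"

```text
time_s: 42.73
tcp_pos: [0.4396, -0.1375, 0.0261]
ee_rot: [[-0.064, -0.998, 0.002], [-0.998, 0.064, 0.0], [-0.0, -0.002, -1.0]]
wrist_force: [-0.1, 0.8, -0.6]
gripper_width: 0.884
gripper_force: 0.0
```

servo_tool --pt "0 0 0 0 66" --pt "0 0 0 0 62" --pt "0 0 0 0 62" --pt "0 0 0 0 62" --pt "0 0 0 0 62"

```text
time_s: 43.15
tcp_pos: [0.4393, -0.1375, 0.0257]
ee_rot: [[-0.064, -0.998, 0.001], [-0.998, 0.064, -0.0], [0.0, -0.001, -1.0]]
wrist_force: [-0.8, 0.6, 4.1]
gripper_width: 0.779
gripper_force: 29.9
```

servo_tool --pt "0 0 0.4 0 62" --pt "0 0 1 0 62" --pt "0 0 1.8 0 62" --pt "0 0 2.6 0 62" --pt "0 0 3 0 62"

```text
time_s: 43.57
tcp_pos: [0.4397, -0.1376, 0.1173]
ee_rot: [[-0.063, -0.998, 0.003], [-0.998, 0.063, -0.0], [0.0, -0.003, -1.0]]
wrist_force: [0.9, 1.6, -0.7]
gripper_width: 0.776
gripper_force: 29.9
```

servo_tool --pt "0 0.6 0 0 62" --pt "0 1.6 0 0 62" --pt "0 2.7 0 0 62" --pt "0 3.8 0 0 62" --pt "0 5 0 0 62"

```text
time_s: 43.98
tcp_pos: [0.438, 0.0133, 0.1148]
ee_rot: [[-0.065, -0.998, -0.002], [-0.998, 0.065, -0.0], [0.0, 0.002, -1.0]]
wrist_force: [0.7, -0.6, -1.6]
gripper_width: 0.774
gripper_force: 29.9
```

servo_tool --pt "-0.14 1.1 0 0 62" --pt "-0.14 2.2 0 0 62" --pt "-0.14 3.3 0 0 62" --pt "-0.14 4.3 0 0 62" --pt "-0.14 5.07 0 0 62"

```text
time_s: 44.4
tcp_pos: [0.4342, 0.1666, 0.1148]
ee_rot: [[-0.062, -0.998, -0.001], [-0.998, 0.062, -0.0], [0.0, 0.001, -1.0]]
wrist_force: [1.3, -0.3, -1.6]
gripper_width: 0.775
gripper_force: 29.9
```

servo_tool --pt "0 0 0 0 62" --pt "0 0 -0.5 0 62" --pt "0 0 -1.1 0 62" --pt "0 0 -1.7 0 62" --pt "0 0 -2 0 62"

```text
time_s: 44.82
tcp_pos: [0.4331, 0.1631, 0.0531]
ee_rot: [[-0.065, -0.998, -0.004], [-0.998, 0.065, -0.003], [0.003, 0.004, -1.0]]
wrist_force: [-0.2, -0.7, -1.2]
gripper_width: 0.774
gripper_force: 29.9
```

servo_tool --pt "0 0 0 0 62" --pt "0 0 0 0 62" --pt "0 0 0 0 62" --pt "0 0 0 0 62" --pt "0 0 0 0 62"

```text
time_s: 45.23
tcp_pos: [0.4353, 0.1649, 0.0562]
ee_rot: [[-0.064, -0.998, 0.002], [-0.998, 0.064, 0.001], [-0.001, -0.001, -1.0]]
wrist_force: [-0.5, 0.8, -1.4]
gripper_width: 0.777
gripper_force: 29.9
```

servo_tool --pt "-0.01 -0.01 -0.12 0 62" --pt "-0.01 -0.01 -0.24 0 62" --pt "-0.01 -0.01 -0.34 0 62" --pt "-0.01 -0.01 -0.42 0 62" --pt "-0.01 -0.01 -0.46 0 62"

```text
time_s: 45.65
tcp_pos: [0.4343, 0.1641, 0.0416]
ee_rot: [[-0.064, -0.998, -0.001], [-0.998, 0.064, -0.001], [0.001, 0.001, -1.0]]
wrist_force: [-6.1, -0.5, 15.4]
gripper_width: 0.777
gripper_force: 30.0
```

servo_tool --pt "0 0 0 0 62" --pt "0 0 0 0 62" --pt "0 0 -0.01 0 62" --pt "0 0 -0.02 0 62" --pt "0 0 -0.02 0 62"

```text
time_s: 46.07
tcp_pos: [0.4343, 0.1641, 0.0417]
ee_rot: [[-0.064, -0.998, -0.0], [-0.998, 0.064, -0.0], [0.0, 0.0, -1.0]]
wrist_force: [-3.8, -0.6, 9.3]
gripper_width: 0.774
gripper_force: 29.9
```

Contact at the expected height. I'll release, rise and look.

servo_tool --pt "0 0 0.02 0 70" --pt "0 0 0.02 0 78" --pt "0 0 0.02 0 87" --pt "0 0 0.02 0 87" --pt "0 0 0.02 0 87"

```text
time_s: 46.48
tcp_pos: [0.4346, 0.1643, 0.0414]
ee_rot: [[-0.064, -0.998, -0.0], [-0.998, 0.064, -0.0], [0.0, 0.0, -1.0]]
wrist_force: [0.5, -0.4, -0.4]
gripper_width: 0.976
gripper_force: 0.0
```

servo_tool --pt "0 0 0.3 0 87" --pt "0 0 1.2 0 87" --pt "0 0 2.4 0 87" --pt "0 0 3.6 0 87" --pt "0 0 4.8 0 87"

```text
time_s: 46.9
tcp_pos: [0.4342, 0.164, 0.1878]
ee_rot: [[-0.064, -0.998, 0.0], [-0.998, 0.064, -0.0], [0.0, -0.0, -1.0]]
wrist_force: [0.0, 0.5, -0.6]
gripper_width: 1.0
gripper_force: 0.0
```

servo_tool --pt "0.3 -0.3 1.2 0 87" --pt "0.6 -0.8 2.4 0 87" --pt "0.9 -1.4 3.4 0 87" --pt "1.2 -2 4.4 0 87" --pt "1.5 -2.5 5 0 87"

```text
time_s: 47.32
tcp_pos: [0.4803, 0.0882, 0.3403]
ee_rot: [[-0.064, -0.998, 0.006], [-0.998, 0.064, 0.002], [-0.002, -0.006, -1.0]]
wrist_force: [0.0, 1.9, 0.4]
gripper_width: 0.998
gripper_force: 0.0
```

servo_tool --pt "0 0 0 0 87" --pt "0 0 0 0 87" --pt "0 0 0 0 87" --pt "0 0 0 0 87" --pt "0 0 0 0 87"

```text
time_s: 47.73
tcp_pos: [0.4788, 0.0896, 0.3344]
ee_rot: [[-0.063, -0.998, -0.002], [-0.998, 0.063, -0.001], [0.001, 0.002, -1.0]]
wrist_force: [-0.6, 0.6, 0.7]
gripper_width: 1.0
gripper_force: 0.0
```

```bash
python3 - <<'E'
from h import *
c=r.capture("wrist"); np.save("wF.npy",c,allow_pickle=True); print(r.sense()["time_s"],r.sense()["tcp_pos"].round(4))
s=r.capture("side")["pixels"][170:320,180:460]
a=cv2.resize(c["pixels"][0:300],(533,250)); b=cv2.resize(s,(653,350),interpolation=cv2.INTER_CUBIC)
im=np.zeros((600,653,3),np.uint8); im[:250,:533]=a; im[250:]=b; cv2.imwrite("pics/f1.png",im[:,:,::-1])
for n,P,z,R in [("xl",(.6433,.1029),.069,24),("l",(.6337,.0334),.059,21),("m",(.6238,-.0354),.051,18),("s",(.6142,-.105),.043,17)]:
    try: print(n,blob(c,pix(c,[[*P,z]])[0],z,R,(0,0,150),(179,90,255)),P)
    except Exception as e: print(n,"not seen",pix(c,[[*P,z]])[0])
E
```

```text
47.7833 [0.4789 0.0896 0.3346]
xl [ 0.6458  0.1027 45.0458] (0.6433, 0.1029)
l [6.35400e-01 3.33000e-02 3.69523e+01] (0.6337, 0.0334)
m [ 0.6233 -0.036  29.1002] (0.6238, -0.0354)
s [ 0.615  -0.1035 20.3247] (0.6142, -0.105)
```

View pics/f1.png

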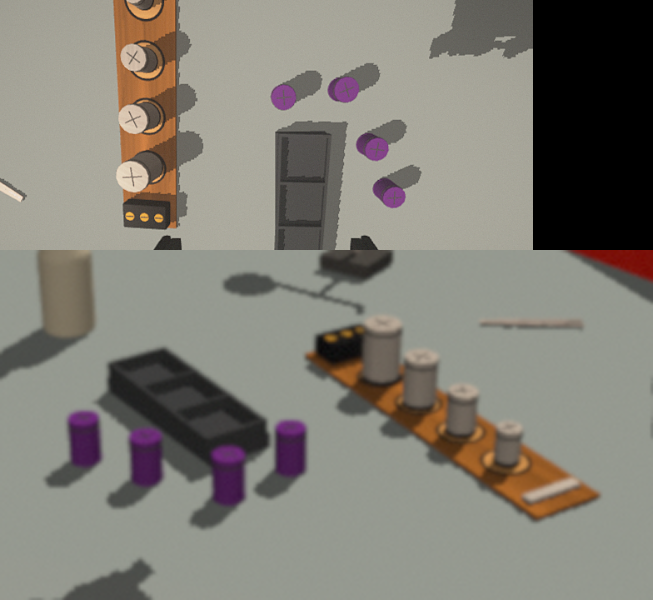

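The final views show the cans on their rings in falling size from the terminal block. The stack is squarely aligned, and the decoys and the bottle look undisturbed. I'm handing the job in.

```bash
python3 -c "
from station import r
print(r.finish_job())"
```

```text
the job is handed in; nothing more can be done
None
```

The job is handed in: the four capacitors stand upright on their ring marks, biggest beside the terminal block (within about 2.5 mm of centre by the camera), one empty tray is stacked squarely on the other, and the bottle and pliers were not touched; L and M first went to each other's rings (M never released there), so I parked M on ring 1 and swapped them before the trays.

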